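# Prop the guard, gauge the collars, sort them and close up

## Robot

A 6-joint arm with a two-finger parallel gripper is mounted at the origin on the work surface. World frame = base frame: x ahead of the robot, y to its left, z up, the work surface at z = 0. Lengths are in mm, angles in rad, forces in N, time in s.
With the tool pointing down it reaches from about 275 to 750 mm from the base axis. Payload 10.2 kg.
Tool frame: the origin (TCP) lies at the centre of the arm's flange, where the gripper is bolted on; the fingertips stand 173 mm ahead of it and the grasp point (between the pads) lies 155 mm ahead of it (nose_length is the distance from the TCP to the fingertips, in mm); z points along the fingers, y is the direction in which the jaws open and shut (so a half turn about z gives the same grasp; the last joint's range is limited). The gripper opens to 85 mm and grips with 20 to 120 N. Pads are 22 mm wide; open, the fingers measure 114 mm over their backs; the gripper's body (76 mm by 85 mm) begins 54 mm behind the grasp point. The pads swing forward as they close: fully open they stand 13 mm farther back than shut.
Start: joints at [1.003, 0.313, 1.498, -0, 1.331, -0.223], TCP at [177.468, 494.103, 404.694] pointing down, gripper open.
Joint ranges: [-2.94, 2.94], [-0.97, 2.17], [0.19, 2.56], [-1.23, 4.37], [0.02, 3.11], [-2.88, 2.88]. Speed limits (rad/s): [2.39, 2.39, 3.01, 3.14, 3.14, 3.14].

## Interface

Orientations are given as a unit quaternion [w, x, y, z].
In Python, from cell import * gives the robot as it stands. The module is installed in compiled form; this text tells all that it offers.
- The arm moves only by the shell command python3 -m creep 'ROWS' [FORCE]. ROWS is JSON, a list of rows, each a list of 3 entries, a list of its own where there are three numbers: the shift along the tool's x, y, z in mm, then the turn, a rotation vector about the tool's x, y, z in degrees, then the finger opening in mm, from 0 to 85.4. In form: [[[tx, ty, tz], [ax, ay, az], jaw], ...]. A call has 1 to 5 rows; each row is the pose to reach, as a shift and turn from the pose commanded when the call began, along the tool's axes at that moment; what a row does not reach only later rows make up. A row lasts 1/12 s, in which the tool goes at most 41.7 mm and 7.16 degrees, less where a joint would pass 70% of its speed; a pose out of reach is approached as far as the arm can. A call with a gripper value outside its range is refused whole. The fingers move at their own pace and stop on an object; FORCE is the grip in N (left out, the last holds). Time passes only in rows, so rows that repeat a pose let the fingers close. It gives the time, the measured TCP pose, the force and the opening at its end, in the units of the state.
- get_state(): the state, without advancing time (a new reading comes with each control period).
- capture(name): name is "scene" or "top"; returns the picture (480x640x3 uint8, blue, green, red); there is no depth.
- camera_params(name): a dict with "camera_matrix" (3x3 intrinsics, pixels), "dist_coeffs" ([k1, k2, p1, p2, k3] as OpenCV has them; the pictures are not rectified), "origin" and "orientation" of the camera in the world. Camera axes: x right, y down, z forward; pixel columns grow to the right and rows downward; lengths in mm; the calibration is good to about 2 mm. A picture is of the moment at which its call begins. camera_params takes no time and is no camera call.
- job_done(): hands the job in, once; it reports no verdict.
Trained networks look in the newest picture that a camera, given by its name, has taken for a name from the list of things; names that differ only in an ending like _2 or _b are one class to them, and where a whole thing is asked for, a point or a joint stands for the part that bears it (a point fixed in the world has none). Each returns a list of dicts, best first, with "p" (0 to 1); they miss things now and then, are a little off and sometimes report something else, mostly with a low value. They report only what shows in the picture. A call takes as long as a camera call.
- outline_of(camera, target): "pixels" (480x640 bool, what is visible of it) and "xy" ([column, row] in pixels, amid what is visible of it).
The state is a dict: "t": time; "joint_positions": joint angles; "dq": joint speeds; "joint_torque": joint torques, N m; "ee_pos": TCP position; "eef_rot": TCP orientation; "contact_force": force on the tool from outside, world axes, zero at the start; "torque": the same for the moment, N m; "finger_gap": finger opening in mm.
Only numpy, scipy, OpenCV 4.12 (cv2) and the standard library are available. Lean on these libraries where they do the work, as an engineer would, in place of code of your own. Each camera call takes 0.05 s, during which the arm holds its last target.

## Task

Raise the yellow guard flap and set its red-tipped prop stay before reaching beneath it, then take out all the collars and slide each one, flange down, onto its own brass pin of the gauge until it stops, so that the whole batch is on the gauge together. Then sort them, standing upright: those that went fully home in the green tray, those that stopped short and stand proud in the red tray. To finish, fold the stay back down and lower the flap shut, leaving the other things on the bench alone.

Things in the scene. Friction and masses are not known exactly. Their poses are not given: they have to be found in the camera images.
- guard: fixed green guarded bay, -x its front (to the robot). Origin: underside centre of its base plate, 190 (x) x 290 (y) x 8 mm. Collars stand on the plate, at first on spots at x -20, y -102, -34, 34, 102 mm, some empty. Rims to z 22 mm at x -90 and 25; side cheeks at y -142 and 142, to z 80; hinge posts at x 85, y -125 and 125, to z 104
- flap (a joint): angle of the yellow-framed flap with clear panel (155 x 300 x 6 mm, 0.35 kg): 0 shut (level, 100 mm above the bench), grows as its front rises, stop at 1.85, leaning back past upright. It swings freely: let go below about 1.5 it drops shut, above about 1.65 it leans back on its stop
- flap_bar (a point): middle of the flap's black handle bar: 12 mm thick, 120 mm long along the guard's y, in the flap's plane, ahead of its front edge with a 34 mm gap, 205 mm from the hinge line. Can be gripped from above at any flap angle, fingers on its front and back; it turns in the grip. Axes turn with the flap
- flap_hinge (a point): middle of the flap's hinge line, which runs along the guard's y: guard x 85 mm, z 100 mm
- stay (a joint): angle of the prop stay, a steel rod 10 mm thick beside the guard on its -y side: 0 folded (level, pointing to the guard's -x), grows as its tip rises over the top to its stop at 1.9 (set): leaning back, it rests there by its weight in front of the lug on the flap's side (lug meets stay at flap about 1.7). Flap up first: the lug sweeps where the stay stands
- stay_tip (a point): middle of the red barrel grip at the stay's free end: 20 mm diameter, 24 mm long along the guard's y, 135 mm from the pivot. Pinch it by its two ends (fingers closing along the guard's y) from above; it turns in the grip. About 40 mm free on the guard's side
- stay_pivot (a point): the stay's pivot, axis along the guard's y: guard x 55 mm, y -195 mm, z 75 mm
- gauge: fixed blue gauge plate 240 (own x) x 100 (own y) x 12 mm with three brass pins, each 26 mm diameter, 48 mm tall above the plate, the top 4 mm tapered. Origin: centre of its underside
- gauge_pin0 (a point): foot of gauge pin 0: on its axis at the plate's top, at own x -75 mm. A collar fully home has its origin here; a collar that stops short stands about 22 mm higher
- gauge_pin1 (a point): foot of gauge pin 1: on its axis at the plate's top, at own x 0 mm. A collar fully home has its origin here; a collar that stops short stands about 22 mm higher
- gauge_pin2 (a point): foot of gauge pin 2: on its axis at the plate's top, at own x 75 mm. A collar fully home has its origin here; a collar that stops short stands about 22 mm higher
- tray_good: fixed green tray for collars that go fully home: 240 (own x) x 100 (own y) mm, rim 25 mm high, walls and floor 5 mm. Origin: centre of its underside
- tray_rework: fixed red tray for collars that stop short, same size and origin as the green one
- collar_a: cast aluminium flanged collar, may be absent (None): barrel 44 mm diameter, 60 mm tall overall, with a flange 56 mm diameter, 8 mm thick at the foot; 0.16 kg. Origin: centre of its underside, z up along its axis. Bore 30 mm from below, narrowing to 20 mm inside: at 52 mm up in a sound one, at half that in a faulty one; outside they look all alike and only the gauge tells
- collar_b: cast aluminium flanged collar, may be absent (None): barrel 44 mm diameter, 60 mm tall overall, with a flange 56 mm diameter, 8 mm thick at the foot; 0.16 kg. Origin: centre of its underside, z up along its axis. Bore 30 mm from below, narrowing to 20 mm inside: at 52 mm up in a sound one, at half that in a faulty one; outside they look all alike and only the gauge tells
- collar_c: cast aluminium flanged collar, may be absent (None): barrel 44 mm diameter, 60 mm tall overall, with a flange 56 mm diameter, 8 mm thick at the foot; 0.16 kg. Origin: centre of its underside, z up along its axis. Bore 30 mm from below, narrowing to 20 mm inside: at 52 mm up in a sound one, at half that in a faulty one; outside they look all alike and only the gauge tells
- collar_d: cast aluminium flanged collar, may be absent (None): barrel 44 mm diameter, 60 mm tall overall, with a flange 56 mm diameter, 8 mm thick at the foot; 0.16 kg. Origin: centre of its underside, z up along its axis. Bore 30 mm from below, narrowing to 20 mm inside: at 52 mm up in a sound one, at half that in a faulty one; outside they look all alike and only the gauge tells
- casting: bystander: spouted aluminium casting, 100 mm across, 90 mm tall
- oilcan: bystander: can with red label, 60 mm diameter, 160 mm tall
- spanner: bystander: spanner, 160 mm long, lying flat

How it is judged (in metres and radians):
On the way, in this order (a step that is already met when the one before it is completed fails the run):
1. the flap is raised past upright (value of joint flap above 1.55 rad), for 0.2 s.
2. the stay is set with the flap up (value of joint flap above 1.55 rad and value of joint stay above 1.7 rad), for 0.3 s.
3. every collar is on a gauge pin, down as far as it goes (((horizontal distance between collar_a and gauge_pin0 below 0.007 m and z of collar_a in the frame of gauge_pin0 below 0.006 m and angle between collar_a's own z axis and vertical below 0.15 rad) or (horizontal distance between collar_a and gauge_pin1 below 0.007 m and z of collar_a in the frame of gauge_pin1 below 0.006 m and angle between collar_a's own z axis and vertical below 0.15 rad) or (horizontal distance between collar_a and gauge_pin2 below 0.007 m and z of collar_a in the frame of gauge_pin2 below 0.006 m and angle between collar_a's own z axis and vertical below 0.15 rad)) and ((horizontal distance between collar_b and gauge_pin0 below 0.007 m and z of collar_b in the frame of gauge_pin0 below 0.03 m and angle between collar_b's own z axis and vertical below 0.15 rad) or (horizontal distance between collar_b and gauge_pin1 below 0.007 m and z of collar_b in the frame of gauge_pin1 below 0.03 m and angle between collar_b's own z axis and vertical below 0.15 rad) or (horizontal distance between collar_b and gauge_pin2 below 0.007 m and z of collar_b in the frame of gauge_pin2 below 0.03 m and angle between collar_b's own z axis and vertical below 0.15 rad)) and ((horizontal distance between collar_c and gauge_pin0 below 0.007 m and z of collar_c in the frame of gauge_pin0 below 0.006 m and angle between collar_c's own z axis and vertical below 0.15 rad) or (horizontal distance between collar_c and gauge_pin1 below 0.007 m and z of collar_c in the frame of gauge_pin1 below 0.006 m and angle between collar_c's own z axis and vertical below 0.15 rad) or (horizontal distance between collar_c and gauge_pin2 below 0.007 m and z of collar_c in the frame of gauge_pin2 below 0.006 m and angle between collar_c's own z axis and vertical below 0.15 rad)) and ((horizontal distance between collar_d and gauge_pin0 below 0.007 m and z of collar_d in the frame of gauge_pin0 below 0.03 m and angle between collar_d's own z axis and vertical below 0.15 rad) or (horizontal distance between collar_d and gauge_pin1 below 0.007 m and z of collar_d in the frame of gauge_pin1 below 0.03 m and angle between collar_d's own z axis and vertical below 0.15 rad) or (horizontal distance between collar_d and gauge_pin2 below 0.007 m and z of collar_d in the frame of gauge_pin2 below 0.03 m and angle between collar_d's own z axis and vertical below 0.15 rad))), for 0.3 s.
4. every collar stands released in its right tray (x of collar_a in the frame of tray_good between -0.115 and 0.115 m and y of collar_a in the frame of tray_good between -0.05 and 0.05 m and z of each of collar_a, collar_c in the frame of tray_good below 0.015 m and angle between each of collar_a, collar_b, collar_c, collar_d's own z axis and vertical below 0.12 rad and linear speed of each of collar_a, collar_b, collar_c, collar_d below 0.03 m/s and contact force between the fingers and collar_a below 0.3 N and x of collar_b in the frame of tray_rework between -0.115 and 0.115 m and y of collar_b in the frame of tray_rework between -0.05 and 0.05 m and z of each of collar_b, collar_d in the frame of tray_rework below 0.015 m and contact force between the fingers and collar_b below 0.3 N and x of collar_c in the frame of tray_good between -0.115 and 0.115 m and y of collar_c in the frame of tray_good between -0.05 and 0.05 m and contact force between the fingers and collar_c below 0.3 N and x of collar_d in the frame of tray_rework between -0.115 and 0.115 m and y of collar_d in the frame of tray_rework between -0.05 and 0.05 m and contact force between the fingers and collar_d below 0.3 N), for 0.3 s.
At the end, for the whole second after the job is handed in: Every collar stands upright (within 0.12 rad), released and at rest on the floor of its right tray (sound: green, stopped short: red); stay folded (under 0.15 rad); flap shut (under 0.08 rad) (all of step 4 and value of joint stay below 0.15 rad and value of joint flap below 0.08 rad and velocity of joint flap below 0.05 rad/s); the robot touches nothing.
It fails at once if the fingers reach into the bay under the guard while the stay is not set (value of joint stay below 1.5 rad and x of the grasp point in the frame of guard between -0.07 and 0.07 m and y of the grasp point in the frame of guard between -0.13 and 0.13 m and z of the grasp point in the frame of guard below 0.085 m).
It fails at once if the aluminium casting is knocked out of its place (distance of casting from where it was at the start of the episode above 0.05 m).
It fails at once if the can is knocked out of its place (distance of oilcan from where it was at the start of the episode above 0.05 m).
It fails at once if the spanner is knocked out of its place (distance of spanner from where it was at the start of the episode above 0.05 m).
Of collar_a, collar_b, collar_c, collar_d only 2 to 3 are there at a start; the rules pass over those that are not, and their reading is None.
At some moment in a run one of collar_a, collar_b, collar_c, collar_d may be knocked a few centimetres aside while the robot is not near it.
It also fails if it takes over 210 s, if anything falls off the work surface, if the arm or the gripper's body presses on something with over 40 N, if the wrist force passes 120 N, or if a joint passes its speed limit or range.

## Working session

There is one attempt and no reset: what is moved stays moved. The work goes in short steps, Python scripts to look and compute and a shell command to move; the robot and the scene stay as the last step left them, time stands still between calls to the robot, and variables do not carry over. Pictures are saved under pics/ and viewed, and the job is handed in when it is done.

```bash
mkdir -p pics
cat > h.py <<'E'
from cell import *
import numpy as np, cv2
from scipy.spatial.transform import Rotation as R
def snap(cam,fn):
    im=capture(cam); cv2.imwrite('pics/'+fn,im); return im
def cam(c):
    p=camera_params(c); K=np.array(p['camera_matrix'],float); d=np.array(p['dist_coeffs'],float)
    q=p['orientation']; Rm=R.from_quat([q[1],q[2],q[3],q[0]]).as_matrix(); return K,d,Rm,np.array(p['origin'],float)
def ray(c,uv):
    K,d,Rm,o=cam(c); n=cv2.undistortPoints(np.array([[uv]],float),K,d)[0,0]
    return o,Rm@np.array([n[0],n[1],1.])
def atz(c,uv,z):
    o,v=ray(c,uv); return o+v*(z-o[2])/v[2]
def proj(c,P):
    K,d,Rm,o=cam(c); P=np.atleast_2d(np.array(P,float)); pc=(P-o)@Rm
    return cv2.projectPoints(pc,np.zeros(3),np.zeros(3),K,d)[0][:,0]
def st():
    s=get_state(); q=s['eef_rot']; Rm=R.from_quat([q[1],q[2],q[3],q[0]]).as_matrix()
    return s,np.array(s['ee_pos'],float),Rm
def to(P,jawdir=None,grasp=True):
    "shift in tool axes to bring grasp point to P, (tool down)"
    s,p,Rm=st(); g=p+Rm[:,2]*155
    d=Rm.T@(np.array(P)-g); 
    print('grasp',g.round(1),'toolshift',d.round(1),'tooly',Rm[:,1].round(3),'toolx',Rm[:,0].round(3),'z',Rm[:,2].round(3))
    if jawdir is not None:
        a=np.array([np.cos(jawdir),np.sin(jawdir),0]); v=Rm.T@a
        ang=np.degrees(np.arctan2(-v[0],v[1])); ang=(ang+90)%180-90
        print('turn about tool z',ang.round(2),'j6',s['joint_positions'][5])
E
python3 - <<'E'
from h import *
for c in('scene','top'):
    snap(c,c+'0.png'); K,d,Rm,o=cam(c); print(c,K[0,0],o,Rm[:,2],d)
s,p,Rm=st(); print(p,Rm,s['finger_gap'],s['t'])
E
```

```text
scene 542.4545118126384 [1552.86478886 -191.55052344  872.07313875] [-0.7643897   0.18959005 -0.61624995] [-0.0593788  0.         0.         0.         0.       ]
top 458.9869473490292 [ 346.05167093   32.66426717 1251.0247281 ] [ 0.19255528  0.01997051 -0.98108289] [-0.04201536  0.          0.          0.          0.        ]
[177.43133943 494.06691962 404.20144703] [[-9.41151438e-01  3.37984534e-01 -6.52055863e-04]
 [ 3.37985043e-01  9.41150977e-01 -9.74134686e-04]
 [ 2.84440555e-04 -1.13719339e-03 -9.99999313e-01]] 85.59614078951498 0.1
```

View pics/scene0.png

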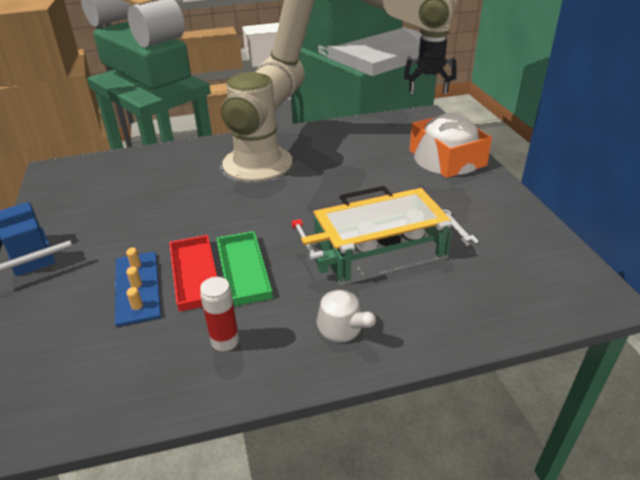

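View pics/top0.png

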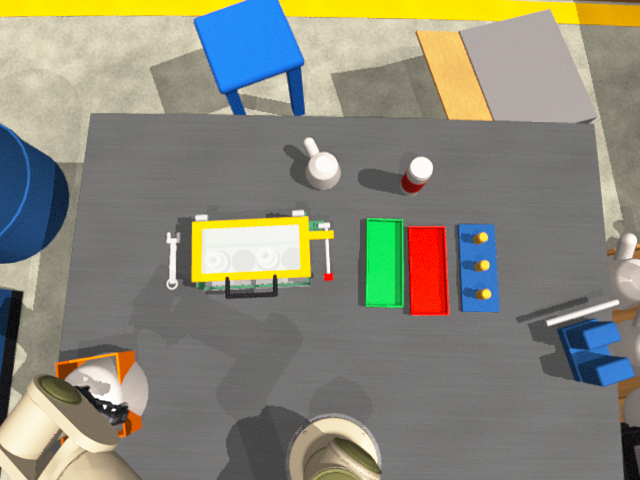

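Run:
```python
from h import *
im=cv2.imread('pics/top0.png')
a=cv2.resize(im[200:305,160:345],None,fx=4.3,fy=4.3,interpolation=cv2.INTER_CUBIC); cv2.imwrite('pics/a.png',a)
a=cv2.resize(im[205:325,355:510],None,fx=4.6,fy=4.6,interpolation=cv2.INTER_CUBIC); cv2.imwrite('pics/b.png',a)
t=['gauge','tray_good','tray_rework','collar_a','flap','stay','guard','flap_bar','stay_tip']
for n in t:
    for o in outline_of('top',n)[:5]:
        m=o['pixels'].astype(np.uint8); r=cv2.minAreaRect(cv2.findNonZero(m))
        print(n,round(o['p'],2),np.round(o['xy'],1),m.sum(),np.round(r[0],1),np.round(r[1],1),round(r[2],1))
```

```text
gauge 0.72 [251.1 254. ] 7374 [262.5 257.3] [ 77.4 140.9] 87.5
gauge 0.67 [476.4 269.1] 3321 [477.9 268.3] [88.7 38.5] 86.9
tray_good 0.68 [382.7 261.4] 3345 [384.  262.5] [89. 38.] 90.0
tray_good 0.62 [256.  254.6] 9117 [262.4 254. ] [ 84.4 143.2] 87.1
tray_rework 0.8 [428.3 271.3] 3284 [427.4 270.5] [88.4 38.4] 87.6
tray_rework 0.49 [256.4 251. ] 9055 [261.8 254.1] [ 84.5 142.2] 87.1
collar_a 0.32 [321.2 167.8] 1252 [316.8 164.8] [53.  35.4] 45.0
flap 0.82 [255.2 248.6] 7784 [262.  257.1] [ 78.9 144.2] 87.3
stay 0.48 [324.6 270.6] 126 [328.  260.5] [39.  8.] 90.0
guard 0.68 [256.7 252.9] 9289 [261.9 254.4] [ 85.9 143.8] 87.6
flap_bar 0.84 [253.1 252.9] 7702 [262.  257.5] [ 79.5 143.8] 87.6
flap_bar 0.72 [477.7 267.2] 3274 [477.9 267.5] [88.5 38.3] 87.4
stay_tip 0.61 [327.3 264.4] 197 [328.  254.5] [51.  8.] 90.0
```

View pics/a.png

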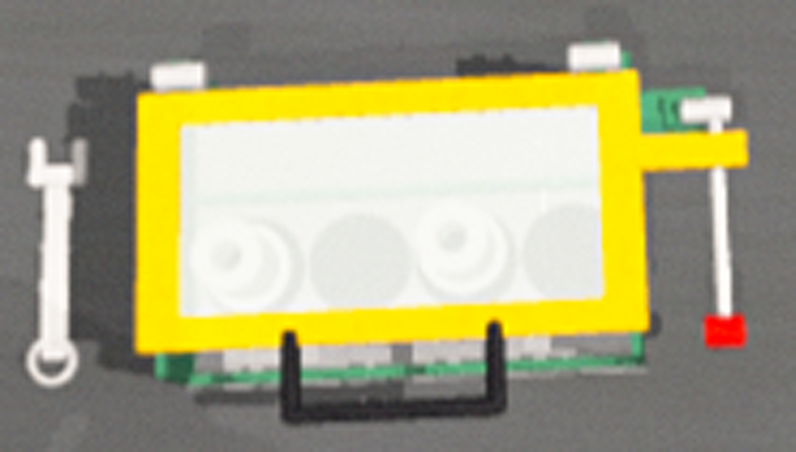

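View pics/b.png

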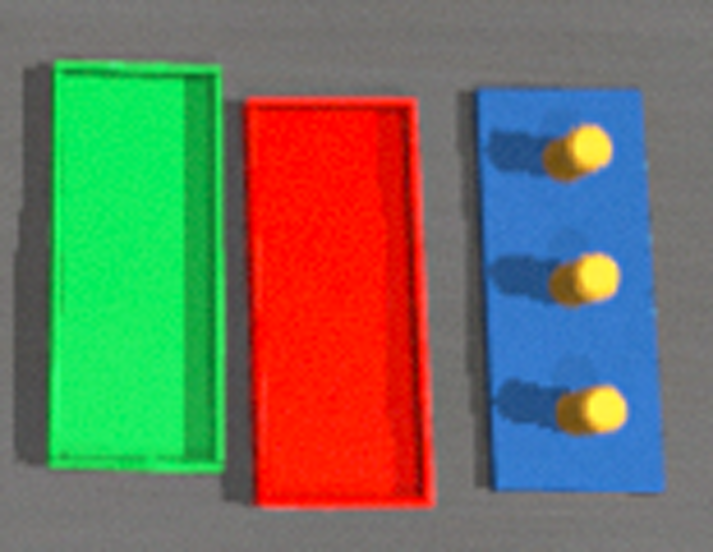

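```bash
cat > fit.py <<'E'
from h import *
from scipy.optimize import least_squares
def ca(x,y,ox=160,oy=200,f=4.3): return [ox+(x+.5)/f-.5, oy+(y+.5)/f-.5]
def fit(loc,uv,x0,cam='top'):
    loc=np.array(loc,float); uv=np.array(uv)
    def W(p): 
        c,s=np.cos(p[2]),np.sin(p[2]); return np.c_[p[0]+c*loc[:,0]-s*loc[:,1],p[1]+s*loc[:,0]+c*loc[:,1],loc[:,2]]
    r=least_squares(lambda p:(proj(cam,W(p))-uv).ravel(),x0,x_scale=[1,1,.01]); return r.x,r.fun.reshape(-1,2)
E
python3 - <<'E'
from fit import *
# guard from flap: corners local (-70..85, +-150, 103), bar middle
loc=[[85,150,103],[85,-150,103],[-70,-150,103],[-70,150,103],[-120,0,106]]
uv=[ca(138,95),ca(638,70),ca(649,330),ca(135,352),ca(395,412)]
x,f=fit(loc,uv,[600,100,0]); print('guard',x.round(3)); print(f.round(1))
B=lambda x,y:ca(x,y,355,205,4.6)
# tray: own x along? long dimension 240 is along image vertical -> world x
t=[[120,50,25],[120,-50,25],[-120,-50,25],[-120,50,25]]
for n,c,z in(('good',[(55,63),(221,66),(221,470),(50,466)],25),('rework',[(245,99),(416,98),(434,505),(256,506)],25),('gauge',[(475,90),(640,90),(665,490),(493,491)],12)):
    tt=np.array(t); tt[:,2]=z
    l=tt;
    x,f=fit(l,[B(*k) for k in c],[550,0,0]); print(n,x.round(3)); print(f.round(1).tolist())
for (a,b) in[(591,147),(598,277),(606,408)]:
    print('pin top',atz('top',B(a,b),60).round(1))
print('tip',atz('top',ca(725,331),85))
s,p,Rm=st(); print(s['contact_force'])
im=cv2.imread('pics/scene0.png'); a=cv2.resize(im[175:285,280:480],None,fx=4,fy=4,interpolation=cv2.INTER_CUBIC); cv2.imwrite('pics/c.png',a)
E
```

```text
guard [5.26426e+02 2.22824e+02 7.50000e-02]
[[ 0.2 -0.7]
 [-0.2 -0.6]
 [-0.1 -1. ]
 [ 0.5 -0.5]
 [-0.5  2.7]]
good [ 5.18591e+02 -1.27148e+02 -3.00000e-03]
[[-0.3, -0.6], [0.2, -0.2], [0.4, 0.5], [-0.3, 0.2]]
rework [ 5.00643e+02 -2.44312e+02  2.10000e-02]
[[0.2, -0.5], [-0.4, -0.1], [-0.3, 0.5], [0.5, 0.1]]
gauge [ 5.12722e+02 -3.83771e+02  1.80000e-02]
[[-0.1, -0.6], [-0.0, -0.3], [0.0, 0.6], [0.1, 0.2]]
pin top [ 587.4 -383.7   60. ]
pin top [ 512.2 -384.7   60. ]
pin top [ 438.2 -386.4   60. ]
tip [468.04260352  23.24885716  85.        ]
[-0.22055827 -0.23538333  0.29955004]
```

View pics/c.png

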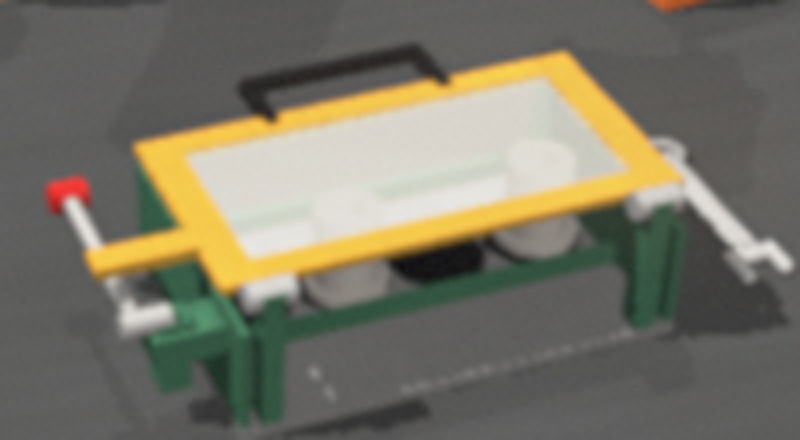

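Run:
```python
from fit import *
loc=[[75,150,103],[75,-150,103],[-80,-150,103],[-80,150,103],[-120,0,106],[-80,-195,85]]
uv=[ca(138,95),ca(638,70),ca(649,330),ca(135,352),ca(395,412),ca(725,331)]
x,f=fit(loc,uv,[600,100,0]); print('guard',x.round(3)); print(f.round(1).tolist())
c,s=np.cos(x[2]),np.sin(x[2])
for n,l in dict(hinge=[85,0,100],bar=[-120,0,100],tip=[-80,-195,75],pivot=[55,-195,75],A=[-20,102,8],B=[-20,-34,8],C=[-20,34,8],D=[-20,-102,8]).items():
    P=[x[0]+c*l[0]-s*l[1],x[1]+s*l[0]+c*l[1],l[2]]; print(n,np.round(P,1),proj('top',P).round(1),proj('scene',P).round(1))
to([x[0]-120*c,x[1]-120*s,100],x[2])
```

```text
guard [5.34128e+02 2.23412e+02 7.40000e-02]
[[0.2, 0.0], [-0.1, 0.4], [-0.1, 0.0], [0.5, 0.3], [-0.6, -0.4], [0.1, -0.3]]
hinge [618.9 229.7 100. ] [[249.9 215.5]] [[395.5 236.4]]
bar [414.5 214.5 100. ] [[251.3 295.2]] [[361.4 192.3]]
tip [468.8  23.   75. ] [[328.3 276.7]] [[295.5 224. ]]
pivot [603.4  33.   75. ] [[325.7 225.4]] [[312.9 255.9]]
A [506.6 323.7   8. ] [[218.7 262.4]] [[410.9 233.3]]
B [516.7 188.    8. ] [[268.1 260.1]] [[363.4 244.6]]
C [511.7 255.8   8. ] [[243.4 261.2]] [[387.4 238.9]]
D [521.7 120.2   8. ] [[293. 259.]] [[338.7 250.5]]
grasp [177.5 494.1 249.7] toolshift [-317.5 -183.   149.7] tooly [0.338 0.941 0.   ] toolx [-0.941  0.338 -0.   ] z [ 0.  0. -1.]
turn about tool z 66.01 j6 -0.22340051371306585
```

```bash
cat >> h.py <<'E'
G=np.array([534.13,223.41,.074])
def g2w(l):
    c,s=np.cos(G[2]),np.sin(G[2]); return np.array([G[0]+c*l[0]-s*l[1],G[1]+s*l[0]+c*l[1],l[2]])
def w2g(P):
    c,s=np.cos(G[2]),np.sin(G[2]); x,y=P[0]-G[0],P[1]-G[1]; return np.array([c*x+s*y,-s*x+c*y,P[2]])
E
python3 -m creep '[[[-38,-20,5],[0,0,7],34],[[-76,-40,10],[0,0,14],34],[[-114,-60,15],[0,0,21],34],[[-152,-80,20],[0,0,28],34],[[-188,-100,25],[0,0,35],34]]' 40
python3 -c "
from h import *
to(g2w([-120,0,180]),G[2]); s,p,r=st(); print(s['joint_positions'],s['finger_gap'])"
```

```text
t: 0.97
ee_pos: [317.5, 339.4, 380.4]
eef_rot: [0.0, 0.462, 0.887, 0.0]
contact_force: [1.3, 0.3, -0.0]
finger_gap: 34.2
grasp [317.5 339.4 225.4] toolshift [-157.9    7.9   45.4] tooly [0.82  0.573 0.001] toolx [-0.573  0.82  -0.   ] z [ 0.  0. -1.]
turn about tool z 30.69 j6 -0.043755689198114206
[ 5.65814331e-01  2.01834628e-01  1.70802292e+00  2.71027315e-05
  1.23113027e+00 -4.37556892e-02] 34.22831584321067
```

```bash
python3 -m creep '[[[-35,2,9],[0,0,6.5],34],[[-70,4,18],[0,0,13],34],[[-105,6,27],[0,0,19.5],34],[[-140,7,36],[0,0,26],34],[[-157.9,7.9,45.4],[0,0,30.7],34]]' 40
python3 -c "
from h import *
to(g2w([-120,0,100]),G[2]); s,p,r=st(); print(s['joint_positions'],s['finger_gap'])
for c in ('top','scene'): snap(c,c+'1.png')
im=cv2.imread('pics/scene1.png'); cv2.imwrite('pics/c1.png',cv2.resize(im[100:250,270:470],None,fx=4,fy=4,interpolation=cv2.INTER_CUBIC))
im=cv2.imread('pics/top1.png'); cv2.imwrite('pics/c2.png',cv2.resize(im[200:340,160:345],None,fx=4,fy=4,interpolation=cv2.INTER_CUBIC))
"
```

```text
t: 1.38
ee_pos: [415.9, 214.0, 334.8]
eef_rot: [0.0, 0.681, 0.732, 0.0]
contact_force: [0.2, 0.6, 0.6]
finger_gap: 34.2
grasp [416.  213.9 179.8] toolshift [ 0.7 -1.6 79.8] tooly [0.997 0.071 0.001] toolx [-0.071  0.997 -0.   ] z [ 0.001 -0.    -1.   ]
turn about tool z -0.15 j6 0.1529656318336337
[ 2.24013605e-01  2.59155849e-01  1.76406842e+00 -6.19198123e-04
  1.11742971e+00  1.52965632e-01] 34.185987870853815
```

View pics/c1.png

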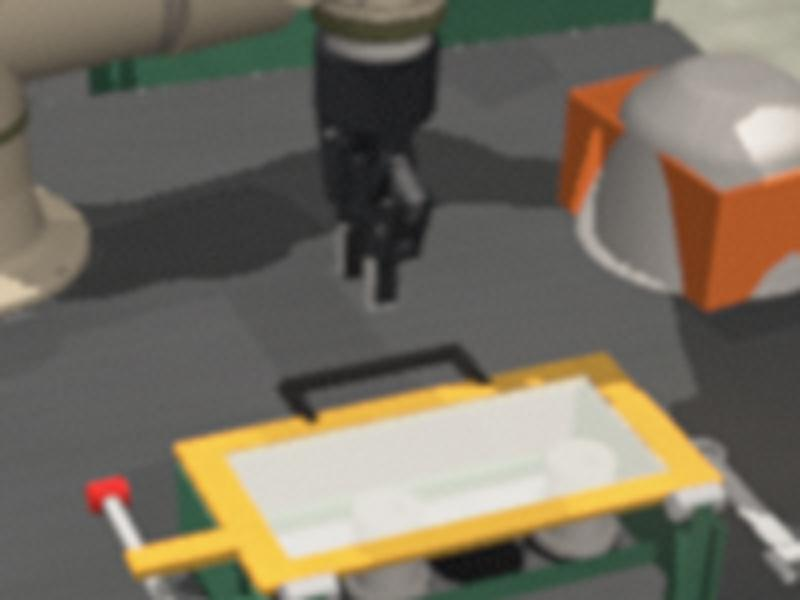

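View pics/c2.png

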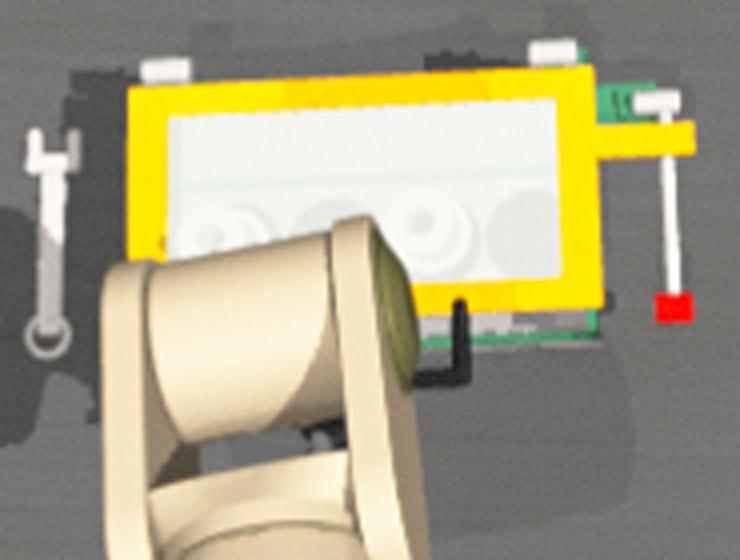

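```bash
python3 -m creep '[[[0,-1,30],[0,0,0],34],[[0,-1.5,60],[0,0,0],34],[[0.5,-1.5,80],[0,0,0],34],[[0.5,-1.5,80],[0,0,0],34],[[0.5,-1.5,80],[0,0,0],34]]' 40
python3 -m creep '[[[0,0,0],[0,0,0],4],[[0,0,0],[0,0,0],4],[[0,0,0],[0,0,0],4],[[0,0,0],[0,0,0],4],[[0,0,0],[0,0,0],4]]' 60
python3 -c "
from h import *
s,p,r=st(); g=p+r[:,2]*155; print(w2g(g),s['finger_gap'],s['contact_force'])
print('arc target tool shifts')
for th in (0.15,.3,.45,.6,.75,.9,1.05,1.2,1.35,1.5,1.6,1.7,1.75):
    print(th,(r.T@(g2w([85-205*np.cos(th),0,100+205*np.sin(th)])-g2w([-120,0,100]))).round(1))
"
```

```text
t: 1.9
ee_pos: [412.5, 217.5, 255.4]
eef_rot: [-0.0, 0.678, 0.735, -0.0]
contact_force: [-0.7, -0.8, -0.2]
finger_gap: 33.7
t: 2.32
ee_pos: [413.9, 217.3, 257.1]
eef_rot: [0.002, 0.678, 0.735, 0.003]
contact_force: [7.5, 2.1, -1.4]
finger_gap: 10.0
[-119.12277967    3.00747224  102.1029468 ] 9.967237175521468 [ 7.52229015  2.1239377  -1.4175447 ]
arc target tool shifts
0.15 [  0.    2.5 -30.6]
0.3 [  0.    9.6 -60.5]
0.45 [  0.   21.1 -89. ]
0.6 [  -0.    36.7 -115.5]
0.75 [-1.000e-01  5.610e+01 -1.393e+02]
0.9 [  -0.2   78.8 -160. ]
1.05 [  -0.3  104.4 -177. ]
1.2 [  -0.4  132.2 -190.1]
1.35 [  -0.6  161.6 -198.8]
1.5 [  -0.7  192.1 -203. ]
1.6 [  -0.9  212.6 -203.3]
1.7 [  -1.   233.  -201.5]
1.75 [  -1.   243.1 -199.8]
```

```bash
python3 -m creep '[[[0,0.6,-15],[0,0,0],4],[[0,2.5,-30.6],[0,0,0],4],[[0,5.5,-46],[0,0,0],4],[[0,9.6,-60.5],[0,0,0],4],[[0,9.6,-60.5],[0,0,0],4]]'
python3 -c "
from h import *
s,p,r=st(); g=p+r[:,2]*155; l=w2g(g); print(l,s['finger_gap'],s['contact_force'],r[:,2].round(3), np.arctan2(l[2]-100,85-l[0]))
"
```

```text
t: 2.73
ee_pos: [423.4, 217.9, 319.4]
eef_rot: [0.002, 0.678, 0.735, 0.003]
contact_force: [5.4, 0.3, -1.4]
finger_gap: 9.9
[-109.5865081     2.83163062  164.38710125] 9.928413570332673 [ 5.40307204  0.30225768 -1.35584594] [ 0.008  0.002 -1.   ] 0.31955166605482105
```

```bash
python3 -m creep '[[[0,11.5,-28.5],[0,0,0],4],[[0,27.1,-55],[0,0,0],4],[[0,46.5,-78.8],[0,0,0],4],[[0,69.2,-99.5],[0,0,0],4],[[0,69.2,-99.5],[0,0,0],4]]'
python3 -m creep '[[[-0.1,25.6,-17],[0,0,0],4],[[-0.2,53.4,-30.1],[0,0,0],4],[[-0.3,82.8,-38.8],[0,0,0],4],[[-0.5,113.3,-43],[0,0,0],4],[[-0.5,113.3,-43],[0,0,0],4]]'
python3 -c "
from h import *
s,p,r=st(); g=p+r[:,2]*155; l=w2g(g); print(l,s['finger_gap'],s['contact_force'],r[:,2].round(3), np.arctan2(l[2]-100,85-l[0]))
snap('scene','s2.png')"
```

```text
t: 3.15
ee_pos: [492.3, 223.1, 420.2]
eef_rot: [0.001, 0.679, 0.735, 0.001]
contact_force: [-18.5, -5.9, 19.8]
finger_gap: 9.9
t: 3.57
ee_pos: [607.0, 231.5, 460.5]
eef_rot: [0.002, 0.679, 0.734, 0.003]
contact_force: [-0.1, -2.0, 13.3]
finger_gap: 9.9
[ 74.3261747    2.84950012 305.50679507] 9.884471679555576 [-0.13199614 -1.99617578 13.31281252] [ 0.007  0.002 -1.   ] 1.5189039177236914
```

View pics/s2.png

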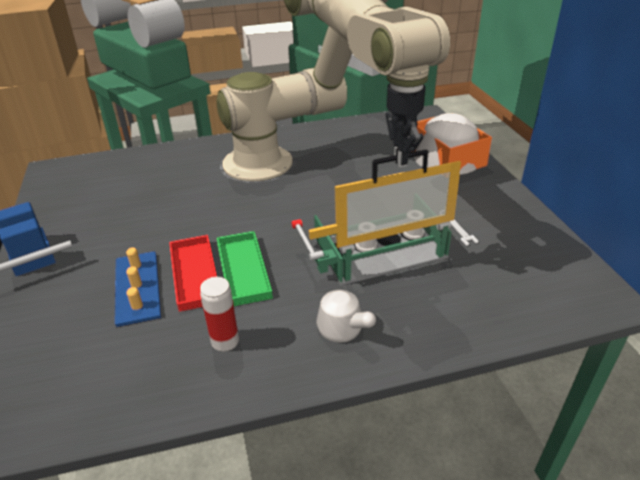

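```bash
python3 -m creep '[[[-0.2,20.5,-0.3],[0,0,0],4],[[-0.3,41,1.5],[0,0,0],4],[[-0.3,51,3.2],[0,0,0],4],[[-0.3,51,3.2],[0,0,0],4],[[-0.3,51,3.2],[0,0,0],4]]'
python3 -c "
from h import *
s,p,r=st(); g=p+r[:,2]*155; l=w2g(g); print(l,s['finger_gap'],s['contact_force'],r[:,2].round(3), np.arctan2(l[2]-100,85-l[0]),s['joint_positions'])"
```

```text
t: 4.03
ee_pos: [655.3, 235.2, 456.3]
eef_rot: [0.001, 0.679, 0.734, 0.001]
contact_force: [2.5, -1.7, 3.2]
finger_gap: 9.6
[122.31933704   2.80228681 301.32374588] 9.614562083250108 [ 2.48598243 -1.73823385  3.20024541] [ 0.004  0.    -1.   ] 1.7540856055404284 [ 1.76881762e-01  7.11855734e-01  7.49602744e-01 -5.79687953e-04
  1.67600262e+00  9.77999310e-02]
```

```bash
python3 -m creep '[[[0,0,0],[0,0,0],34],[[0,0,0],[0,0,0],34],[[0,0,0],[0,0,0],34],[[0,0,-20],[0,0,0],34],[[0,0,-50],[0,0,0],34]]'
python3 -m creep '[[[0,-40,-30],[0,0,0],34],[[0,-80,-30],[0,0,0],40],[[30,-110,-30],[0,0,0],40],[[60,-140,-30],[0,0,0],40],[[90,-160,-30],[0,0,0],40]]'
python3 -c "
from h import *
s,p,r=st(); print(s['joint_positions'],s['finger_gap'],w2g(p+155*r[:,2]))
to(g2w([-80,-195,150]),G[2]+np.pi/2)
snap('scene','s3.png')"
```

```text
t: 4.45
ee_pos: [655.3, 235.6, 502.4]
eef_rot: [-0.002, 0.678, 0.735, -0.003]
contact_force: [0.3, -0.0, 1.0]
finger_gap: 34.0
t: 4.87
ee_pos: [485.9, 312.5, 535.7]
eef_rot: [0.0, 0.679, 0.734, 0.0]
contact_force: [1.3, 1.1, -0.6]
finger_gap: 40.3
[3.68749161e-01 3.89249516e-01 1.05806284e+00 5.79345586e-05
 1.69368726e+00 2.90627414e-01] 40.30040665469774 [-41.40493167  92.40491243 380.72493972]
grasp [486.  312.5 380.7] toolshift [-287.3  -39.9  230.6] tooly [0.997 0.078 0.001] toolx [-0.078  0.997  0.   ] z [ 0.001  0.    -1.   ]
turn about tool z -89.76 j6 0.2906274137517771
```

View pics/s3.png

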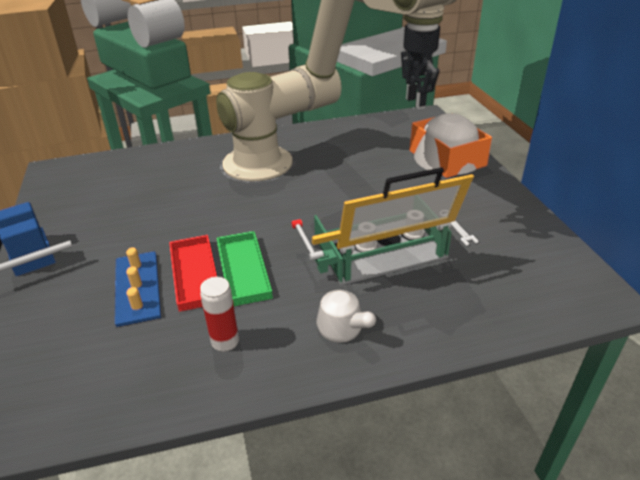

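```bash
python3 -m creep '[[[-35,-15,20],[0,0,-7],40],[[-70,-30,40],[0,0,-14],40],[[-105,-35,60],[0,0,-21],40],[[-140,-38,80],[0,0,-28],40],[[-175,-40,100],[0,0,-35],40]]'
python3 -c "
from h import *
to(g2w([-80,-195,190]),G[2]+np.pi/2)"
```

```text
t: 5.33
ee_pos: [461.4, 140.2, 437.9]
eef_rot: [0.0, 0.432, 0.902, 0.0]
contact_force: [0.6, -0.2, 0.1]
finger_gap: 39.7
grasp [461.4 140.2 282.9] toolshift [-95.9 -67.7  92.9] tooly [0.78  0.626 0.   ] toolx [-0.626  0.78  -0.   ] z [ 0.  0. -1.]
turn about tool z -55.47 j6 -0.6253578294006646
```

```bash
python3 -m creep '[[[-25,-18,25],[0,0,-7],40],[[-50,-36,50],[0,0,-14],40],[[-75,-54,75],[0,0,-21],40],[[-95.9,-67.7,93],[0,0,-28],40],[[-95.9,-67.7,93],[0,0,-35],40]]'
python3 -m creep '[[[0,0,0],[0,0,-7],40],[[0,0,0],[0,0,-14],40],[[0,0,0],[0,0,-20.5],40],[[0,0,0],[0,0,-20.5],40],[[0,0,0],[0,0,-20.5],40]]'
python3 -c "
from h import *
to(g2w([-80,-195,75]),G[2]+np.pi/2)
s,p,r=st(); print(s['joint_positions'])
im=snap('top','t4.png'); cv2.imwrite('pics/c2.png',cv2.resize(im[180:340,160:345],None,fx=4,fy=3.7,interpolation=cv2.INTER_CUBIC))"
```

```text
t: 5.75
ee_pos: [468.4, 20.9, 342.1]
eef_rot: [-0.003, 0.146, 0.989, -0.0]
contact_force: [-0.2, 0.3, -0.9]
finger_gap: 40.4
t: 6.17
ee_pos: [468.8, 24.3, 345.6]
eef_rot: [-0.0, -0.029, 1.0, 0.0]
contact_force: [0.1, -0.2, 0.6]
finger_gap: 40.1
grasp [468.8  24.3 190.6] toolshift [ 1.000e-01 -1.300e+00  1.156e+02] tooly [-0.059  0.998  0.   ] toolx [-0.998 -0.059  0.   ] z [-0.  0. -1.]
turn about tool z -0.88 j6 -1.8279730053226555
[-1.98508498e-01  2.49980762e-01  1.74473429e+00  5.43386360e-05
  1.14702554e+00 -1.82797301e+00]
```

View pics/c2.png

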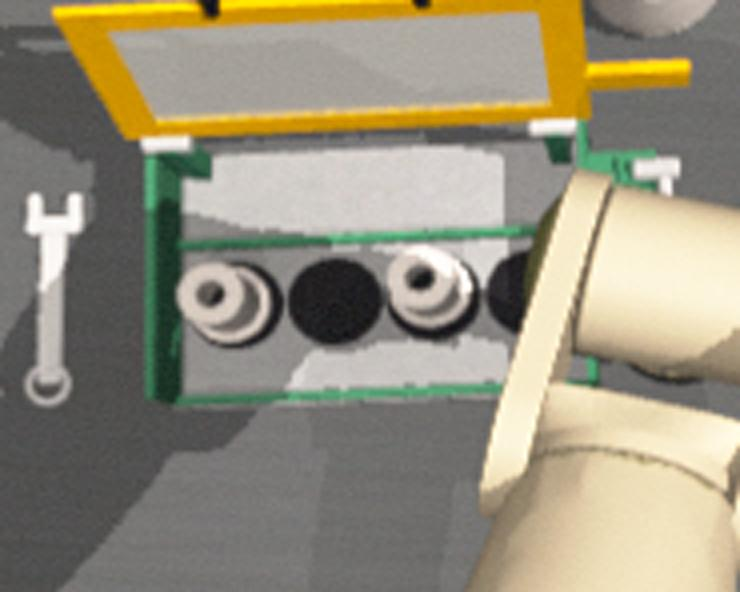

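```bash
python3 -m creep '[[[0,-1,30],[0,0,-1],40],[[0,-1,60],[0,0,-1],40],[[0,-1,90],[0,0,-1],40],[[0,-1,115],[0,0,-1],40],[[0,-1,115],[0,0,-1],40]]'
python3 -m creep '[[[0,0,0],[0,0,0],40],[[0,0,0],[0,0,0],15],[[0,0,0],[0,0,0],15],[[0,0,0],[0,0,0],15],[[0,0,0],[0,0,0],15]]' 40
python3 -c "
from h import *
to(g2w([-80,-195,75]),G[2]+np.pi/2)
s,p,r=st(); print(s['contact_force'],s['finger_gap'])
g=g2w([-80,-195,75])
for th in (.25,.5,.75,1,1.25,1.5,1.6,1.7,1.75,1.8): print(th,(r.T@(g2w([55-135*np.cos(th),-195,75+135*np.sin(th)])-g)).round(1))
im=snap('scene','s5.png'); cv2.imwrite('pics/c2.png',cv2.resize(im[120:300,240:480],None,fx=3.3,fy=3.3,interpolation=cv2.INTER_CUBIC))"
```

```text
t: 6.63
ee_pos: [467.8, 23.4, 226.9]
eef_rot: [-0.004, -0.038, 0.999, 0.001]
contact_force: [-0.4, -1.1, 0.1]
finger_gap: 39.8
t: 7.05
ee_pos: [469.3, 24.1, 232.4]
eef_rot: [0.001, -0.039, 0.999, 0.001]
contact_force: [0.6, 9.4, 3.0]
finger_gap: 23.1
grasp [469.7  24.3  77.4] toolshift [ 1.1 -1.2  2.4] tooly [-0.078  0.997  0.001] toolx [-0.997 -0.078 -0.003] z [ 0.003  0.002 -1.   ]
turn about tool z 0.22 j6 -1.849837258469337
[0.60867237 9.36315677 2.97657859] 23.148774179354156
0.25 [ -4.3   0.  -33.4]
0.5 [-16.7   0.  -64.7]
0.75 [-36.5  -0.  -91.9]
1 [-6.240e+01 -1.000e-01 -1.134e+02]
1.25 [ -92.8   -0.2 -127.8]
1.5 [-125.8   -0.3 -134.3]
1.6 [-139.3   -0.3 -134.5]
1.7 [-152.8   -0.4 -133.4]
1.75 [-159.5   -0.4 -132.4]
1.8 [-166.1   -0.4 -131. ]
```

View pics/c2.png

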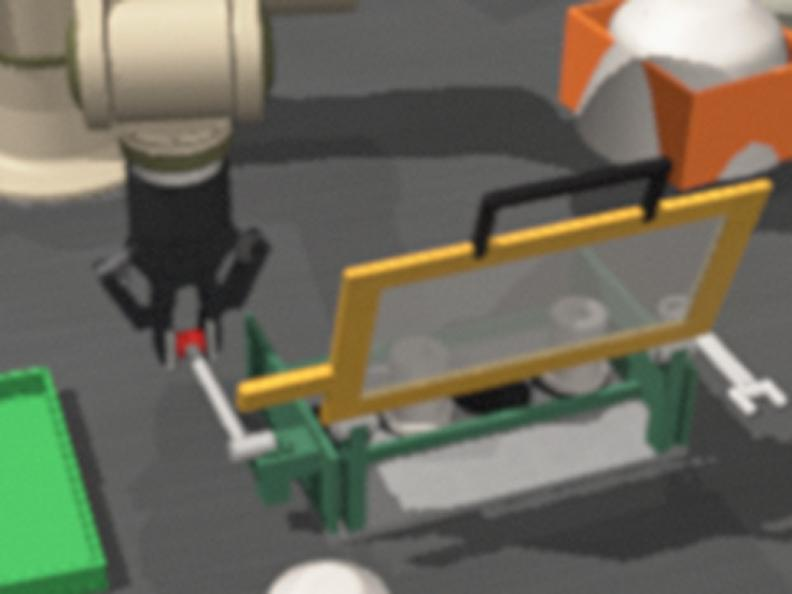

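```bash
python3 -m creep '[[[-4.3,0,-33.4],[0,0,0],15],[[-16.7,0,-64.7],[0,0,0],15],[[-36.5,0,-91.9],[0,0,0],15],[[-62.4,0,-113.4],[0,0,0],15],[[-62.4,0,-113.4],[0,0,0],15]]' 40
python3 -m creep '[[[-30.4,0,-14.4],[0,0,0],15],[[-63.4,0,-20.9],[0,0,0],15],[[-76.9,0,-21.1],[0,0,0],15],[[-90.4,0,-20],[0,0,0],15],[[-90.4,0,-20],[0,0,0],15]]' 40
python3 -c "
from h import *
s,p,r=st(); print(s['contact_force'],s['finger_gap']); l=w2g(p+155*r[:,2]); print(l,np.arctan2(l[2]-75,55-l[0]))
im=snap('scene','s6.png'); cv2.imwrite('pics/c2.png',cv2.resize(im[100:280,240:480],None,fx=3.3,fy=3.3,interpolation=cv2.INTER_CUBIC))"
```

```text
t: 7.52
ee_pos: [533.3, 29.1, 350.0]
eef_rot: [0.004, -0.039, 0.999, 0.0]
contact_force: [-14.9, 5.1, 21.9]
finger_gap: 23.2
t: 7.93
ee_pos: [622.6, 35.9, 367.3]
eef_rot: [0.003, -0.04, 0.999, 0.0]
contact_force: [-0.4, 2.8, 10.3]
finger_gap: 23.2
[-0.36982886  2.80260529 10.30322109] 23.204134926450863
[  75.2328349  -193.51181261  212.31188739] 1.7170930741661847
```

View pics/c2.png

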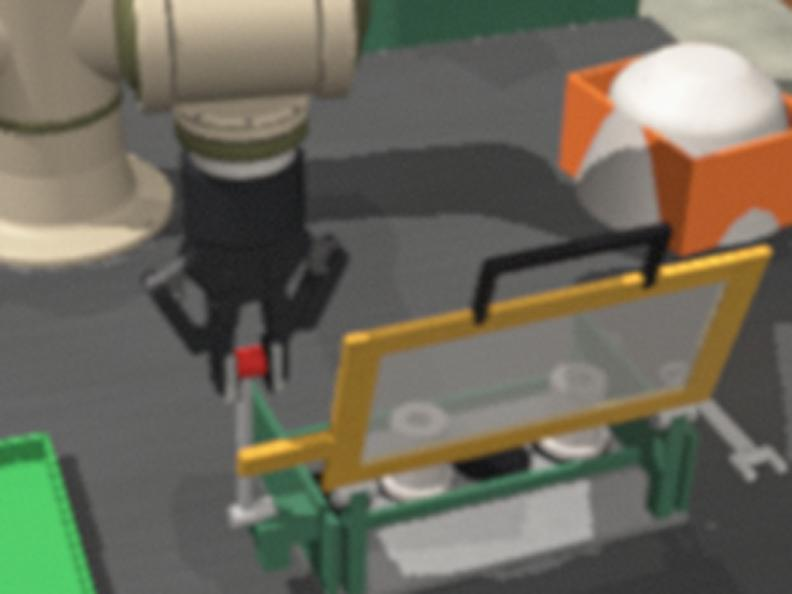

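```bash
python3 -m creep '[[[0,0,0],[0,0,0],40],[[0,0,0],[0,0,0],40],[[0,0,0],[0,0,0],40],[[0,0,0],[0,0,0],40],[[0,0,-20],[0,0,0],40]]' 40
python3 -m creep '[[[0,0,-35],[0,0,0],40],[[20,0,-60],[0,0,0],40],[[60,0,-60],[0,0,0],40],[[95,0,-60],[0,0,0],40],[[130,0,-60],[0,0,0],40]]' 40
python3 -c "
from h import *
im=snap('scene','s7.png'); cv2.imwrite('pics/c2.png',cv2.resize(im[100:280,240:480],None,fx=3.3,fy=3.3,interpolation=cv2.INTER_CUBIC))
im=snap('top','t7.png'); cv2.imwrite('pics/c3.png',cv2.resize(im[170:330,160:345],None,fx=4,fy=3.7,interpolation=cv2.INTER_CUBIC))
s,p,r=st(); print(s['contact_force'],s['finger_gap'],p+155*r[:,2])
"
```

```text
t: 8.4
ee_pos: [621.0, 35.2, 380.9]
eef_rot: [-0.003, -0.039, 0.999, 0.001]
contact_force: [-0.6, -0.6, -0.6]
finger_gap: 39.9
t: 8.82
ee_pos: [489.9, 25.0, 444.1]
eef_rot: [0.0, -0.04, 0.999, -0.0]
contact_force: [0.5, -0.7, -0.1]
finger_gap: 40.4
[0.72012414 0.50380684 0.22029479] 40.08100846154763 [487.79507156  25.28654469 289.20908512]
```

View pics/c2.png

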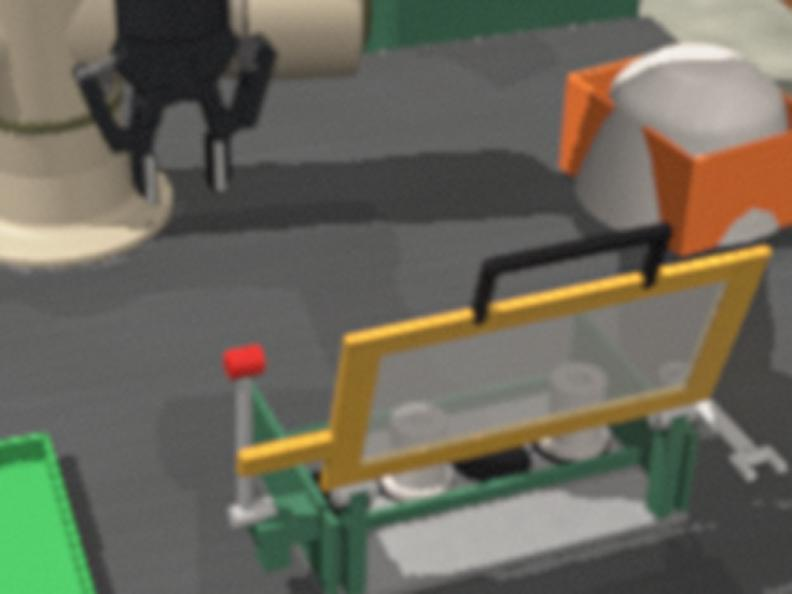

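View pics/c3.png

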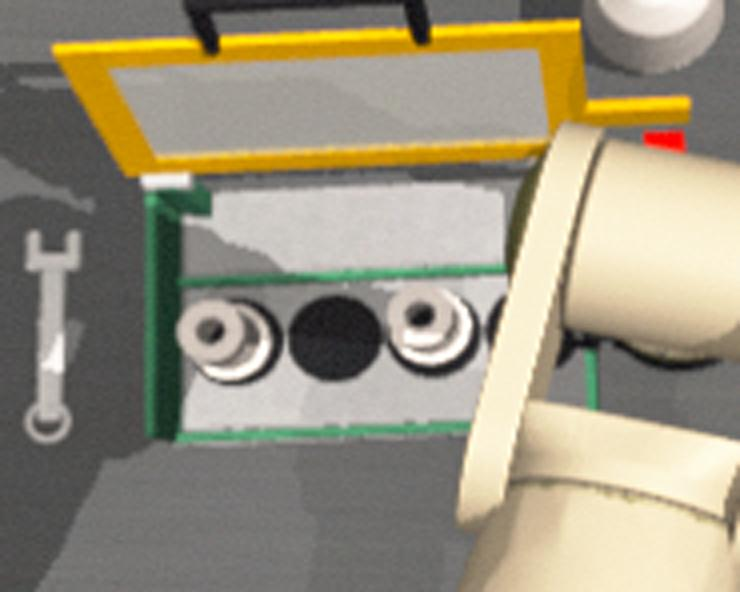

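```bash
python3 -c "
from h import *
for th in (1.6,1.717,1.8,1.9):
    P=g2w([55-135*np.cos(th),-195,75+135*np.sin(th)]); print(th,proj('scene',P).round(1),proj('top',P).round(1))
# collars : bore centre at top z=68
for n,(x,y) in dict(A=(212,332),B=(420,317)).items():
    u=[160+(x+.5)/4-.5,170+(y+.5)/3.7-.5]; P=atz('top',u,68); print(n,P.round(1),w2g(P).round(1))
    to([P[0],P[1],45])
"
```

```text
1.6 [[311.8 208.7]] [[325.9 211.4]]
1.717 [[314.1 213.1]] [[325.6 205. ]]
1.8 [[315.8 216.6]] [[325.4 200.7]]
1.9 [[317.9 221.4]] [[325.1 195.8]]
A [506.3 326.2  68. ] [-20.2 104.6  68. ]
grasp [487.8  25.3 289.2] toolshift [-42.6 298.5 244.2] tooly [-0.079  0.997  0.   ] toolx [-0.997 -0.079  0.002] z [-0.002  0.    -1.   ]
B [520.8 190.4  68. ] [-15.7 -32.   68. ]
grasp [487.8  25.3 289.2] toolshift [-46.3 161.9 244.2] tooly [-0.079  0.997  0.   ] toolx [-0.997 -0.079  0.002] z [-0.002  0.    -1.   ]
```

```bash
python3 -m creep '[[[0,0,0],[0,0,0],40],[[0,0,0],[0,0,0],40],[[0,0,0],[0,0,0],40],[[0,0,0],[0,0,0],40],[[0,0,0],[0,0,0],40]]' 40
cat >> h.py <<'E'
def red(cam,box):
    im=capture(cam); x0,x1,y0,y1=box; h=cv2.cvtColor(im,cv2.COLOR_BGR2HSV)
    m=((h[...,0]<8)|(h[...,0]>172))&(h[...,1]>150)&(h[...,2]>90); mm=np.zeros_like(m); mm[y0:y1,x0:x1]=m[y0:y1,x0:x1]
    ys,xs=np.nonzero(mm); return xs.mean(),ys.mean(),len(xs)
E
python3 -c "
from h import *
print(red('scene',(290,330,190,240)),red('top',(300,345,180,300)))
"
```

```text
t: 9.33
ee_pos: [492.4, 25.0, 443.7]
eef_rot: [-0.0, -0.04, 0.999, 0.0]
contact_force: [-0.1, -0.5, 0.7]
finger_gap: 40.0
(np.float64(313.47872340425533), np.float64(209.09574468085106), 94) (np.float64(328.7142857142857), np.float64(205.42857142857142), 7)
```

```bash
python3 -c "
from h import *
for th in (1.6,1.65,1.7,1.75,1.8,1.85,1.9):
    P=g2w([85-205*np.cos(th),0,100+205*np.sin(th)]); print(th,proj('scene',P).round(1),proj('top',P).round(1))
im=cv2.imread('pics/t7.png'); cv2.imwrite('pics/c3.png',cv2.resize(im[130:240,160:345],None,fx=4,fy=4,interpolation=cv2.INTER_CUBIC))
im=capture('scene'); cv2.imwrite('pics/c4.png',cv2.resize(im[150:250,300:450],None,fx=5,fy=5,interpolation=cv2.INTER_CUBIC))
"
```

```text
1.6 [[403.  160.5]] [[234.9 190.5]]
1.65 [[405.1 163. ]] [[234.9 186. ]]
1.7 [[407.3 165.7]] [[235.  181.6]]
1.75 [[409.5 168.6]] [[235.1 177.4]]
1.8 [[411.6 171.8]] [[235.2 173.3]]
1.85 [[413.7 175.2]] [[235.4 169.3]]
1.9 [[415.8 178.8]] [[235.6 165.6]]
```

View pics/c3.png

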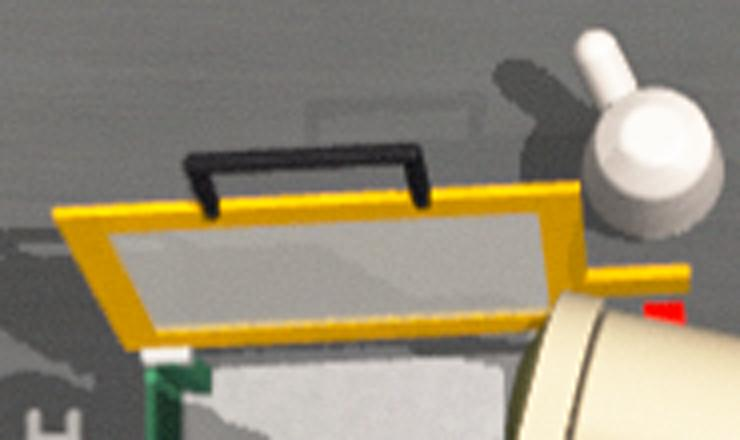

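View pics/c4.png

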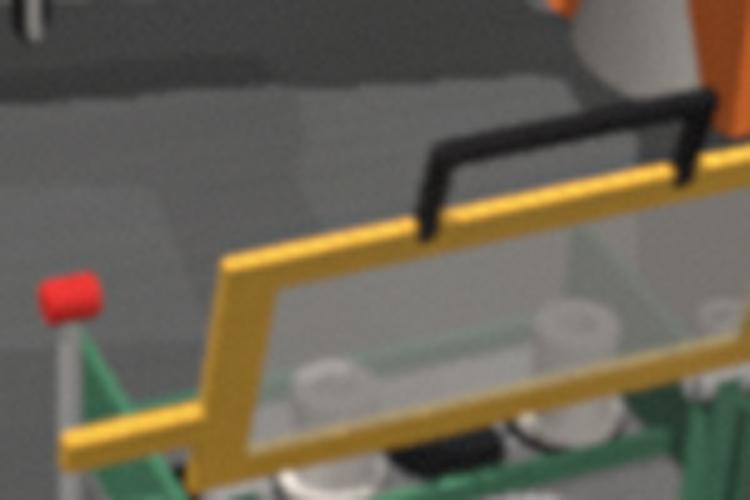

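```bash
python3 -m creep '[[[0,0,25],[0,0,0],0],[[0,0,50],[0,0,0],0],[[0,0,75],[0,0,0],0],[[0,0,83],[0,0,0],0],[[0,0,83],[0,0,0],0]]' 40
python3 -c "
from h import *
to(g2w([40,-195,205]),G[2]+np.pi/2); s,p,r=st(); print(s['finger_gap'])
"
```

```text
t: 9.9
ee_pos: [491.7, 25.0, 359.5]
eef_rot: [-0.002, -0.04, 0.999, 0.0]
contact_force: [0.7, -0.1, -0.8]
finger_gap: 0.1
grasp [491.1  25.1 204.5] toolshift [-97.5  -0.9  -0.8] tooly [-0.079  0.997  0.001] toolx [-0.997 -0.079  0.004] z [-0.004  0.001 -1.   ]
turn about tool z 0.3 j6 -1.8376143074398497
0.1164036952958438
```

```bash
python3 -m creep '[[[-35,-1,0],[0,0,0],0],[[-70,-1,0],[0,0,0],0],[[-95,-1,0],[0,0,0],0],[[-102,-1,0],[0,0,0],0],[[-108,-1,0],[0,0,0],0]]' 40
python3 -m creep '[[[-6,0,0],[0,0,0],0],[[-11,0,0],[0,0,0],0],[[-16,0,0],[0,0,0],0],[[-20,0,0],[0,0,0],0],[[-20,0,0],[0,0,0],0]]' 40
python3 -c "
from h import *
s,p,r=st(); print(w2g(p+155*r[:,2]),s['contact_force'])
print(red('scene',(290,330,190,240)),red('top',(300,345,180,300)))
im=capture('scene'); cv2.imwrite('pics/c4.png',cv2.resize(im[100:250,270:450],None,fx=4,fy=4,interpolation=cv2.INTER_CUBIC))
"
```

```text
t: 10.32
ee_pos: [600.3, 32.6, 361.9]
eef_rot: [0.001, -0.04, 0.999, -0.0]
contact_force: [-1.1, 1.1, 1.0]
finger_gap: -0.2
t: 10.73
ee_pos: [619.7, 34.1, 361.2]
eef_rot: [0.0, -0.04, 0.999, -0.0]
contact_force: [0.6, 0.4, -1.1]
finger_gap: -0.0
[  71.43893129 -195.11055324  206.17996531] [ 0.56333076  0.42595319 -1.11832402]
(np.float64(318.23), np.float64(218.78), 100) (np.float64(nan), np.float64(nan), 0)h.py:37: RuntimeWarning: Mean of empty slice.
  ys,xs=np.nonzero(mm); return xs.mean(),ys.mean(),len(xs)
  ret = ret.dtype.type(ret / rcount)
```

View pics/c4.png

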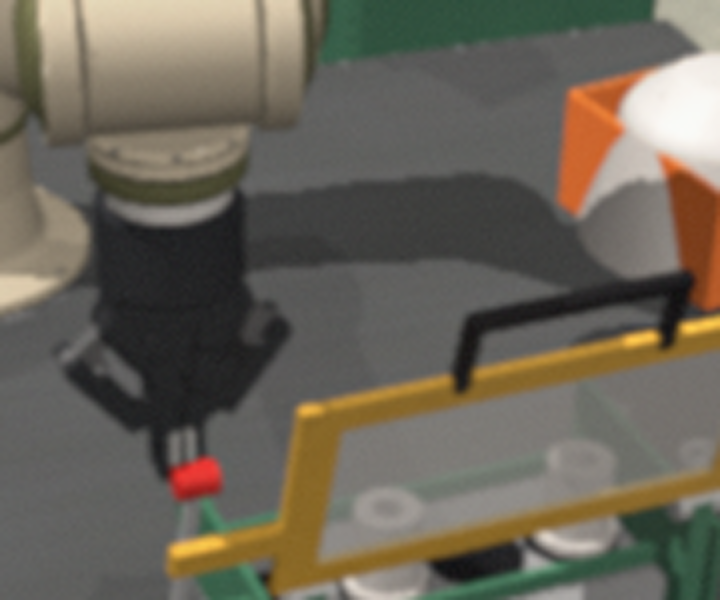

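```bash
python3 -m creep '[[[-3,0,0],[0,0,0],0],[[-6,0,0],[0,0,0],0],[[-8,0,0],[0,0,0],0],[[-8,0,0],[0,0,0],0],[[-8,0,0],[0,0,0],0]]' 40
python3 -c "
from h import *
s,p,r=st(); print(w2g(p+155*r[:,2]),s['contact_force'])
print(red('scene',(290,330,190,240)))
"
python3 -m creep '[[[20,0,0],[0,0,0],0],[[60,0,0],[0,0,0],40],[[80,0,-20],[0,0,0],80],[[80,0,-60],[0,0,0],80],[[80,0,-80],[0,0,0],80]]' 40
python3 -c "
from h import *
print(red('scene',(290,330,190,240)))
to([506.3, 326.2,130])
"
```

```text
t: 11.3
ee_pos: [627.4, 34.8, 361.0]
eef_rot: [-0.001, -0.04, 0.999, -0.0]
contact_force: [-5.2, -0.5, 1.9]
finger_gap: -0.0
[  78.82327163 -195.02446967  206.01224898] [-5.17168641 -0.48154523  1.93714641]
(np.float64(319.0808080808081), np.float64(220.6969696969697), 99)
t: 11.77
ee_pos: [546.7, 28.5, 444.7]
eef_rot: [0.002, -0.04, 0.999, -0.0]
contact_force: [0.1, -0.9, 1.8]
finger_gap: 48.5
(np.float64(319.0), np.float64(220.4607843137255), 102)
grasp [548.9  28.3 292.9] toolshift [ 20.5 300.7 162. ] tooly [-0.079  0.997 -0.002] toolx [-0.997 -0.079 -0.01 ] z [ 0.01  -0.001 -1.   ]
```

```bash
python3 -m creep '[[[0,35,20],[0,0,0],80],[[5,70,40],[0,0,0],80],[[10,105,60],[0,0,0],80],[[14,140,80],[0,0,0],80],[[14,163,100],[0,0,0],80]]' 30
python3 -m creep '[[[0,0,15],[0,0,0],80],[[0,0,15],[0,0,0],80],[[0,0,15],[0,0,0],80],[[0,0,15],[0,0,0],80],[[0,0,15],[0,0,0],80]]' 30
python3 -c "
from h import *
to([520.8,190.4,50],G[2]+np.pi/2)
s,p,r=st();print(s['finger_gap'],s['joint_positions'])
for c in ('top','scene'): snap(c,c+'8.png')
im=cv2.imread('pics/scene8.png'); cv2.imwrite('pics/c1.png',cv2.resize(im[120:280,290:470],None,fx=4,fy=3.7,interpolation=cv2.INTER_CUBIC))
"
```

```text
t: 12.23
ee_pos: [519.7, 192.4, 340.0]
eef_rot: [0.0, -0.04, 0.999, 0.0]
contact_force: [0.5, 0.4, 0.3]
finger_gap: 80.0
t: 12.65
ee_pos: [521.2, 189.2, 327.2]
eef_rot: [0.001, -0.039, 0.999, 0.0]
contact_force: [0.6, -0.2, -0.2]
finger_gap: 79.6
grasp [521.6 189.2 172.2] toolshift [  1.    1.2 122.2] tooly [-0.078  0.997  0.   ] toolx [-0.997 -0.078 -0.002] z [ 0.002  0.    -1.   ]
turn about tool z 0.23 j6 -1.5120521885489042
79.64086516326701 [ 1.36830841e-01  4.46723912e-01  1.51646891e+00 -3.44043139e-05
  1.17613605e+00 -1.51205219e+00]
```

View pics/c1.png

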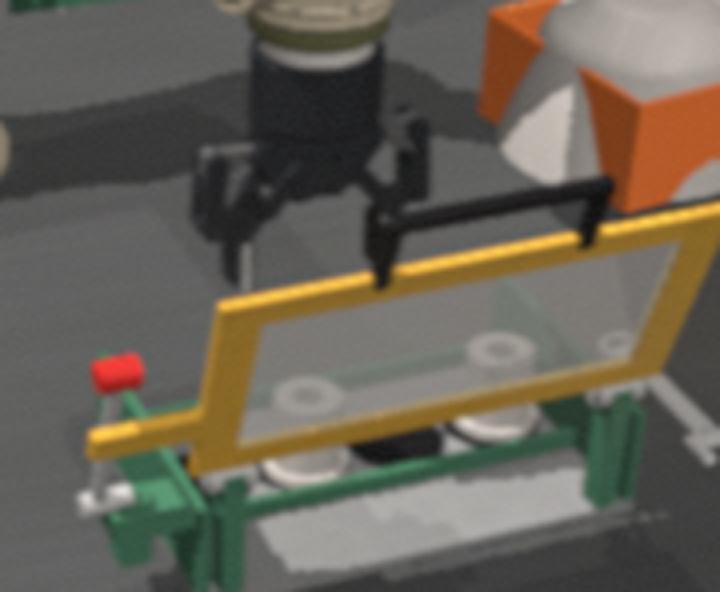

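```bash
python3 -m creep '[[[1,1,35],[0,0,0],80],[[1,1,70],[0,0,0],80],[[1,1,100],[0,0,0],80],[[1,1,120],[0,0,0],80],[[1,1,120],[0,0,0],80]]' 20
python3 -m creep '[[[0,0,0],[0,0,0],40],[[0,0,0],[0,0,0],40],[[0,0,0],[0,0,0],40],[[0,0,0],[0,0,0],40],[[0,0,0],[0,0,0],40]]' 20
python3 -m creep '[[[0,0,0],[0,0,0],40],[[0,0,0],[0,0,0],40],[[0,0,0],[0,0,0],72],[[0,0,0],[0,0,0],72],[[0,0,0],[0,0,0],72]]' 20
python3 -c "
from h import *
to([520.8,190.4,50],G[2])
s,p,r=st();print(s['finger_gap'],s['joint_positions'])
"
```

```text
t: 13.17
ee_pos: [518.9, 190.2, 202.7]
eef_rot: [-0.003, -0.039, 0.999, -0.0]
contact_force: [-1.2, -0.4, -0.7]
finger_gap: 80.1
t: 13.58
ee_pos: [520.2, 190.8, 208.0]
eef_rot: [0.002, -0.04, 0.999, 0.0]
contact_force: [-1.2, -0.9, 6.3]
finger_gap: 43.7
t: 14.0
ee_pos: [519.8, 190.8, 206.4]
eef_rot: [0.0, -0.04, 0.999, 0.0]
contact_force: [-0.1, 0.6, -0.9]
finger_gap: 72.1
grasp [519.9 190.8  51.4] toolshift [-0.9 -0.5  1.4] tooly [-0.079  0.997  0.   ] toolx [-0.997 -0.079 -0.001] z [ 0.001  0.    -1.   ]
turn about tool z -89.7 j6 -1.5099431396189136
72.06947019963457 [ 1.40136077e-01  6.06704485e-01  1.62074989e+00  6.87229959e-06
  9.13439871e-01 -1.50994314e+00]
```

```bash
python3 -m creep '[[[0,0,0],[0,0,7],72],[[0,0,0],[0,0,14],72],[[0,0,0],[0,0,21],72],[[0,0,0],[0,0,28],72],[[0,0,0],[0,0,35],72]]' 20
python3 -m creep '[[[0,0,0],[0,0,7],72],[[0,0,0],[0,0,14],72],[[0,0,0],[0,0,21],72],[[0,0,0],[0,0,28],72],[[0,0,0],[0,0,35],72]]' 20
python3 -m creep '[[[0,0,0],[0,0,7],72],[[0,0,0],[0,0,14],72],[[0,0,0],[0,0,20],72],[[0,0,0],[0,0,20],72],[[0,0,0],[0,0,20],72]]' 20
python3 -m creep '[[[0,0,0],[0,0,0],40],[[0,0,0],[0,0,0],40],[[0,0,0],[0,0,0],40],[[0,0,0],[0,0,0],40],[[0,0,0],[0,0,0],40]]' 30
python3 -c "
from h import *
to([520.8,190.4,50],G[2])
s,p,r=st();print(s['finger_gap'],s['joint_positions'])
"
```

```text
t: 14.42
ee_pos: [519.7, 190.8, 206.1]
eef_rot: [0.0, 0.266, 0.964, 0.0]
contact_force: [-0.9, 0.5, 0.4]
finger_gap: 71.9
t: 14.83
ee_pos: [519.7, 190.7, 206.1]
eef_rot: [0.0, 0.543, 0.84, -0.0]
contact_force: [-0.0, 0.7, -0.1]
finger_gap: 72.3
t: 15.25
ee_pos: [519.7, 190.7, 206.0]
eef_rot: [0.0, 0.677, 0.736, 0.0]
contact_force: [0.1, -0.5, -0.1]
finger_gap: 72.1
t: 15.67
ee_pos: [519.9, 190.8, 206.4]
eef_rot: [0.0, 0.678, 0.735, 0.0]
contact_force: [0.9, 0.0, 4.7]
finger_gap: 43.0
grasp [520.1 190.8  51.4] toolshift [-0.4  0.7  1.4] tooly [0.997 0.08  0.001] toolx [-0.08   0.997 -0.   ] z [ 0.001  0.    -1.   ]
turn about tool z 0.34 j6 0.060195276210969574
43.041226354724444 [ 1.40097483e-01  6.06973691e-01  1.62041933e+00 -8.11310021e-05
  9.13165151e-01  6.01952762e-02]
```

```bash
python3 -m creep '[[[0,0,-25],[0,0,0],38],[[0,0,-50],[0,0,0],38],[[0,0,-80],[0,0,0],38],[[0,0,-110],[0,0,0],38],[[0,0,-120],[0,0,0],38]]' 60
python3 -c "
from h import *
im=capture('top'); cv2.imwrite('pics/t9.png',im)
im=capture('scene'); cv2.imwrite('pics/c1.png',cv2.resize(im[120:280,290:470],None,fx=4,fy=3.7,interpolation=cv2.INTER_CUBIC))
to([437.9,-385.8,172],np.pi*.006)
s,p,r=st();print(s['finger_gap'],s['contact_force'])
"
```

```text
t: 16.08
ee_pos: [519.9, 190.9, 329.6]
eef_rot: [0.002, 0.678, 0.735, 0.002]
contact_force: [1.9, -0.7, -0.9]
finger_gap: 42.4
grasp [520.1 190.8 171.9] toolshift [-5.683e+02 -1.278e+02 -5.000e-01] tooly [0.997 0.079 0.002] toolx [-0.079  0.997  0.   ] z [ 0.002  0.    -1.   ]
turn about tool z 3.47 j6 0.06067012146240036
42.82953219714227 [ 0.03206845  0.4991102  -3.01423238]
```

View pics/c1.png

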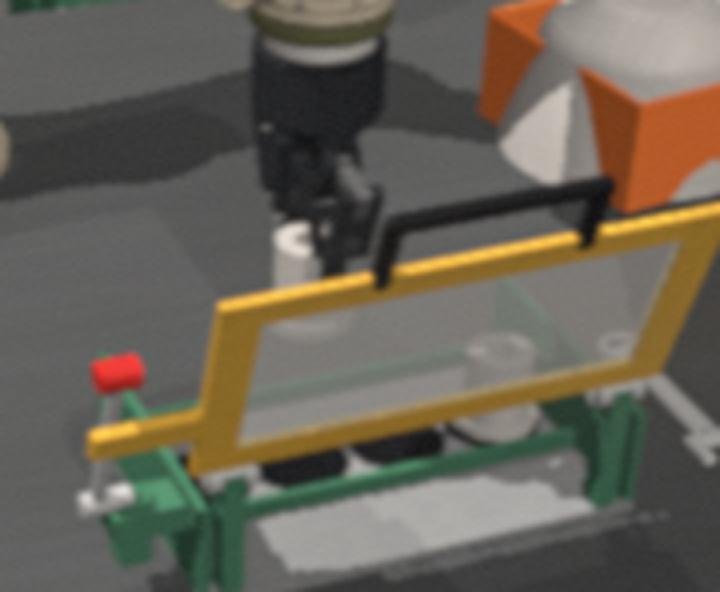

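```bash
python3 -m creep '[[[-36,-8,0],[0,0,0],38],[[-74,-17,0],[0,0,0],38],[[-112,-25,0],[0,0,0],38],[[-150,-34,0],[0,0,0],38],[[-188,-42,0],[0,0,0],38]]' 60
python3 -m creep '[[[-38,-9,0],[0,0,0],38],[[-76,-17,0],[0,0,0],38],[[-114,-26,0],[0,0,0],38],[[-152,-35,0],[0,0,0],38],[[-190,-43,0],[0,0,0],38]]' 60
python3 -m creep '[[[-38,-9,0],[0,0,0],38],[[-76,-17,0],[0,0,0],38],[[-114,-26,0],[0,0,0],38],[[-152,-35,0],[0,0,0],38],[[-190,-43,0],[0,0,3.5],38]]' 60
python3 -c "
from h import *
to([437.9,-385.8,110],.018)
s,p,r=st();print(s['finger_gap'],s['contact_force'],s['joint_positions'])
"
```

```text
t: 16.6
ee_pos: [491.7, -1.5, 323.6]
eef_rot: [-0.002, 0.678, 0.735, -0.001]
contact_force: [0.4, 0.4, -2.0]
finger_gap: 42.8
t: 17.02
ee_pos: [463.9, -194.4, 323.6]
eef_rot: [-0.002, 0.679, 0.735, -0.0]
contact_force: [0.6, 0.6, -1.1]
finger_gap: 42.6
t: 17.43
ee_pos: [436.1, -387.3, 323.2]
eef_rot: [-0.002, 0.701, 0.713, 0.0]
contact_force: [0.8, 0.0, -2.5]
finger_gap: 42.1
grasp [ 435.7 -386.8  168.2] toolshift [ 0.7  2.3 58.2] tooly [ 1.     0.018 -0.003] toolx [-0.018  1.     0.004] z [-0.003  0.004 -1.   ]
turn about tool z 0.0 j6 -0.9450365449551051
42.145293203005835 [ 0.84693664  0.01282998 -2.52773803] [-9.26952580e-01  5.11565667e-01  1.42602797e+00  7.97323001e-05
  1.20839815e+00 -9.45036545e-01]
```

```bash
python3 -m creep '[[[0.5,2,20],[0,0,0],38],[[0.5,2,40],[0,0,0],38],[[0.5,2,54],[0,0,0],38],[[0.5,2,54],[0,0,0],38],[[0.5,2,54],[0,0,0],38]]' 60
python3 -c "
from h import *
for c in ('top','scene'): snap(c,c+'10.png')
im=cv2.imread('pics/scene10.png'); cv2.imwrite('pics/c1.png',cv2.resize(im[180:330,80:280],None,fx=4,fy=4,interpolation=cv2.INTER_CUBIC))
im=cv2.imread('pics/top10.png'); cv2.imwrite('pics/c2.png',cv2.resize(im[205:325,400:530],None,fx=5,fy=5,interpolation=cv2.INTER_CUBIC))
to([437.9,-385.8,110],.018)
s,p,r=st();print(s['finger_gap'],s['contact_force'],s['joint_positions'])
"
```

```text
t: 17.85
ee_pos: [438.9, -384.8, 269.9]
eef_rot: [-0.002, 0.701, 0.714, 0.0]
contact_force: [-0.0, 0.0, -1.1]
finger_gap: 42.2
grasp [ 439.2 -385.1  117.1] toolshift [-0.7 -1.4  7.1] tooly [1.    0.018 0.   ] toolx [-0.018  1.    -0.   ] z [ 0. -0. -1.]
turn about tool z 0.02 j6 -0.9386536492435389
42.7592875228351 [-0.98211472 -0.40617434 -2.84056815] [-9.20222834e-01  5.70156800e-01  1.47644863e+00  4.55418605e-05
  1.09479614e+00 -9.38653649e-01]
```

View pics/c1.png

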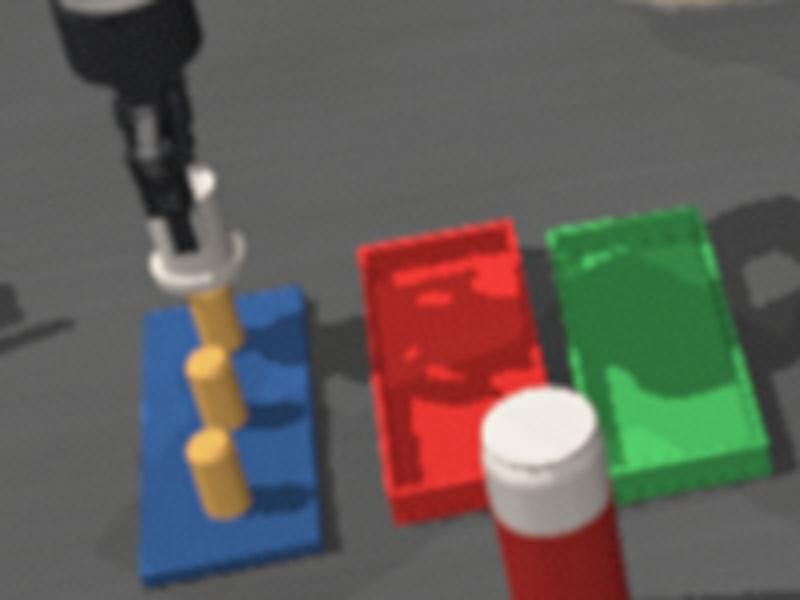

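View pics/c2.png

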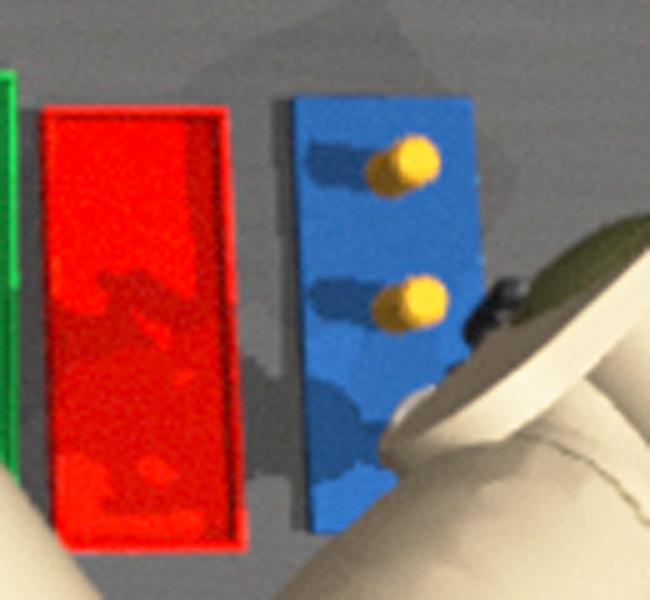

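```bash
python3 -c "
from h import *
print(proj('scene',[[587.4,-383.7,60],[512.2,-384.7,60],[438.2,-386.4,60]]).round(1))
print(80+(np.array([207,210])+.5)/4-.5,180+(np.array([360,437])+.5)/4-.5)
print(atz('scene',[131.4,269.6],60),atz('scene',[132.1,288.9],60))
im=cv2.imread('pics/scene0.png'); cv2.imwrite('pics/c1.png',cv2.resize(im[240:330,100:180],None,fx=8,fy=6.6,interpolation=cv2.INTER_CUBIC))
"
```

```text
[[130.9 290.6]
 [130.6 269.6]
 [130.  250.7]]
[131.375 132.125] [269.625 288.875]
[ 512.92915371 -382.74564149   60.        ] [ 582.49815796 -380.98522889   60.        ]
```

View pics/c1.png

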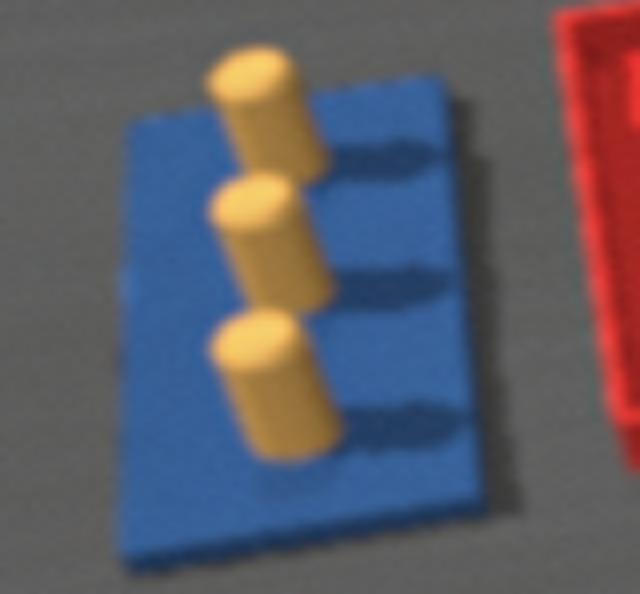

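```bash
python3 -m creep '[[[0,-1,3],[0,0,0],38],[[0,-1,7],[0,0,0],38],[[0,-1,11],[0,0,0],38],[[0,-1,15],[0,0,0],38],[[0,-1,18],[0,0,0],38]]' 60
python3 -c "
from h import *
to([438,-385.1,60],.018)
s,p,r=st();print(s['finger_gap'],s['contact_force'],s['torque'])
"
```

```text
t: 18.37
ee_pos: [438.1, -385.0, 253.5]
eef_rot: [-0.0, 0.701, 0.714, 0.0]
contact_force: [0.6, 0.5, -3.0]
finger_gap: 42.4
grasp [ 438.  -385.    98.5] toolshift [-0.1 -0.  38.5] tooly [ 1.     0.018 -0.   ] toolx [-0.018  1.     0.   ] z [-0.  0. -1.]
turn about tool z 0.01 j6 -0.9400004875708946
42.385802200113986 [ 0.55622098  0.54882231 -2.99168592] [-0.03485755  0.01073921  0.01094141]
```

```bash
python3 -m creep '[[[0,0,4],[0,0,0],38],[[0,0,8],[0,0,0],38],[[0,0,12],[0,0,0],38],[[0,0,16],[0,0,0],38],[[0,0,19],[0,0,0],38]]' 60
python3 -c "
from h import *
to([438,-385.1,60],.018)
s,p,r=st();print(s['finger_gap'],s['contact_force'],s['torque'])
"
```

```text
t: 18.78
ee_pos: [438.1, -385.0, 234.4]
eef_rot: [-0.0, 0.701, 0.714, 0.0]
contact_force: [-0.4, 0.2, -2.4]
finger_gap: 42.7
grasp [ 438.  -385.    79.4] toolshift [-0.1 -0.  19.4] tooly [ 1.     0.018 -0.   ] toolx [-0.018  1.     0.   ] z [-0.  0. -1.]
turn about tool z 0.01 j6 -0.9399667443256519
42.65859365167923 [-0.35989562  0.18490221 -2.37355154] [ 0.01056897  0.01589882 -0.0119422 ]
```

```bash
python3 -m creep '[[[0,0,2],[0,0,0],38],[[0,0,3],[0,0,0],38],[[0,0,4],[0,0,0],38],[[0,0,5],[0,0,0],38],[[0,0,5],[0,0,0],38]]' 60
python3 -c "
from h import *
to([438,-385.1,60],.018)
s,p,r=st();print(s['finger_gap'],s['contact_force'],s['torque'])
"
```

```text
t: 19.2
ee_pos: [438.1, -385.1, 229.9]
eef_rot: [-0.0, 0.701, 0.714, -0.0]
contact_force: [0.0, 0.1, -1.2]
finger_gap: 42.5
grasp [ 438.1 -385.1   74.9] toolshift [-0.  -0.1 14.9] tooly [ 1.     0.018 -0.   ] toolx [-0.018  1.     0.   ] z [-0.  0. -1.]
turn about tool z 0.01 j6 -0.9400138602550179
42.519141143006834 [ 0.01475405  0.05786861 -1.16520612] [-0.02358428  0.01092947  0.0419791 ]
```

```bash
python3 -m creep '[[[0,0,2],[0,0,0],38],[[0,0,3],[0,0,0],38],[[0,0,4],[0,0,0],38],[[0,0,5],[0,0,0],38],[[0,0,5],[0,0,0],38]]' 60
python3 -c "
from h import *
s,p,r=st();print(s['finger_gap'],s['contact_force'],s['torque'],p)
"
```

```text
t: 19.62
ee_pos: [438.0, -385.1, 224.8]
eef_rot: [-0.0, 0.701, 0.713, 0.0]
contact_force: [-0.2, 1.2, -1.4]
finger_gap: 42.4
42.404451492945185 [-0.21041485  1.16949593 -1.36377424] [ 0.02027844 -0.01588915 -0.03787809] [ 438.04991742 -385.06917342  224.77266733]
```

```bash
python3 -m creep '[[[0,0,3],[0,0,0],38],[[0,0,6],[0,0,0],38],[[0,0,9],[0,0,0],38],[[0,0,11],[0,0,0],38],[[0,0,11],[0,0,0],38]]' 60
python3 -c "
from h import *
s,p,r=st();print(s['finger_gap'],s['contact_force'],s['torque'],p)
"
python3 -m creep '[[[0,0,1],[0,0,0],38],[[0,0,2],[0,0,0],38],[[0,0,3],[0,0,0],38],[[0,0,3],[0,0,0],38],[[0,0,3],[0,0,0],38]]' 60
python3 -c "
from h import *
s,p,r=st();print(s['finger_gap'],s['contact_force'],s['torque'],p)
"
```

```text
t: 20.03
ee_pos: [438.0, -385.0, 213.4]
eef_rot: [-0.001, 0.701, 0.713, 0.0]
contact_force: [0.3, -0.1, -1.3]
finger_gap: 42.6
42.625999697994864 [ 0.25756969 -0.09410622 -1.34459427] [ 0.06820106  0.00029551 -0.00105732] [ 437.99472443 -384.99746803  213.35689463]
t: 20.45
ee_pos: [438.1, -385.1, 211.0]
eef_rot: [-0.0, 0.701, 0.713, 0.0]
contact_force: [-0.9, 0.4, -2.1]
finger_gap: 42.4
42.39458619397964 [-0.87446084  0.39056208 -2.07950361] [ 0.02795481 -0.00783945 -0.01706961] [ 438.09868426 -385.06739073  210.97467001]
```

```bash
python3 -m creep '[[[0,0,0],[0,0,0],66],[[0,0,0],[0,0,0],66],[[0,0,0],[0,0,0],66],[[0,0,0],[0,0,0],66],[[0,0,-15],[0,0,0],66]]' 60
python3 -m creep '[[[0,0,-35],[0,0,0],66],[[0,0,-70],[0,0,0],66],[[0,0,-105],[0,0,0],66],[[35,0,-120],[0,0,0],66],[[70,0,-120],[0,0,0],66]]' 60
python3 -c "
from h import *
snap('top','top11.png')
im=snap('scene','scene11.png'); cv2.imwrite('pics/c1.png',cv2.resize(im[180:330,80:280],None,fx=4,fy=4,interpolation=cv2.INTER_CUBIC))
im=cv2.imread('pics/top11.png'); cv2.imwrite('pics/c3.png',cv2.resize(im[130:330,160:345],None,fx=3,fy=3,interpolation=cv2.INTER_CUBIC))
to([506.3,326,170],G[2]-.6)
"
```

```text
t: 20.87
ee_pos: [437.7, -384.6, 223.9]
eef_rot: [-0.002, 0.701, 0.713, 0.0]
contact_force: [0.6, 0.6, -0.7]
finger_gap: 65.9
t: 21.28
ee_pos: [436.7, -315.3, 349.8]
eef_rot: [0.004, 0.701, 0.713, -0.0]
contact_force: [0.4, 0.3, 0.0]
finger_gap: 66.1
grasp [ 437.  -311.6  192.1] toolshift [636.   82.7  22.2] tooly [1.    0.021 0.001] toolx [-0.021  1.     0.   ] z [ 0.001  0.    -1.   ]
turn about tool z 31.35 j6 -0.8594146734357226
```

View pics/c1.png

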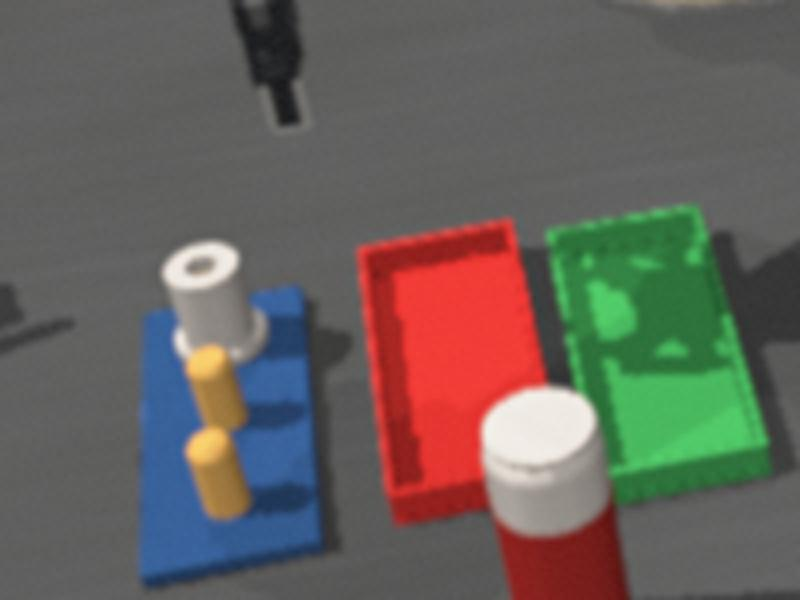

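View pics/c3.png

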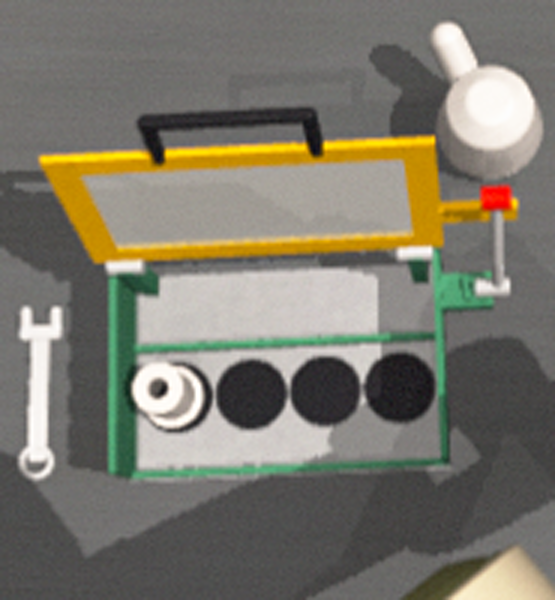

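```bash
python3 -m creep '[[[36,5,0],[0,0,0],66],[[74,10,0],[0,0,0],66],[[112,15,0],[0,0,0],66],[[150,20,0],[0,0,0],66],[[190,25,0],[0,0,0],66]]' 20
python3 -m creep '[[[38,5,0],[0,0,0],66],[[77,10,0],[0,0,0],66],[[116,15,0],[0,0,0],66],[[156,20,0],[0,0,0],66],[[196,25,0],[0,0,0],66]]' 20
python3 -m creep '[[[39,5,0],[0,0,7],66],[[78,10,0],[0,0,14],66],[[117,15,0],[0,0,21],66],[[157,20,0],[0,0,28],66],[[196,25,0],[0,0,31],66]]' 20
python3 -c "
from h import *
P=atz('top',[212.7,258.7],68); print(P,w2g(P))
P[2]=100
to(P,G[2]-.6)
"
```

```text
t: 21.8
ee_pos: [458.3, -123.5, 346.0]
eef_rot: [0.0, 0.701, 0.713, -0.0]
contact_force: [0.8, 0.1, 0.3]
finger_gap: 65.9
t: 22.22
ee_pos: [479.8, 73.4, 346.1]
eef_rot: [0.0, 0.701, 0.713, 0.0]
contact_force: [1.0, -0.9, 0.0]
finger_gap: 66.2
t: 22.63
ee_pos: [500.4, 260.0, 346.0]
eef_rot: [0.0, 0.867, 0.498, 0.0]
contact_force: [1.5, -0.6, 0.9]
finger_gap: 66.2
[508.05889717 326.12363644  68.        ] [-18.40587873 104.36003614  68.        ]
grasp [500.5 260.  191. ] toolshift [ 61.  -26.9  91. ] tooly [ 0.863 -0.505  0.   ] toolx [ 0.505  0.863 -0.   ] z [ 0. -0. -1.]
turn about tool z -0.18 j6 0.8007914165184754
```

```bash
python3 -m creep '[[[30,-13,20],[0,0,0],66],[[60.5,-26,40],[0,0,0],66],[[60.5,-26,60],[0,0,0],66],[[60.5,-26,60],[0,0,0],66],[[60.5,-26,60],[0,0,0],66]]' 20
python3 -c "
from h import *
to([507.3,326,51.4],G[2]-.6)
"
```

```text
t: 23.05
ee_pos: [508.1, 323.7, 285.4]
eef_rot: [-0.0, 0.866, 0.5, -0.001]
contact_force: [-0.0, -0.0, -0.5]
finger_gap: 66.0
grasp [507.8 323.5 130.4] toolshift [ 2.1 -1.6 79. ] tooly [ 0.866 -0.499 -0.001] toolx [ 0.499  0.866 -0.002] z [-0.002 -0.001 -1.   ]
turn about tool z 0.18 j6 0.8958969544137004
```

```bash
python3 -m creep '[[[1,-1,15],[0,0,-7],60],[[2,-1.5,30],[0,0,-9],60],[[2,-1.5,50],[0,0,-9],60],[[2,-1.5,70],[0,0,-9],60],[[2,-1.5,78],[0,0,-9],60]]' 20
python3 -c "
from h import *
to([507.3,326,51.4],G[2]-.45)
s,p,r=st(); print(s['contact_force'])
im=snap('scene','scene12.png'); cv2.imwrite('pics/c1.png',cv2.resize(im[120:280,320:520],None,fx=4,fy=3.7,interpolation=cv2.INTER_CUBIC))
"
python3 -m creep '[[[0,0,0],[0,0,0],40],[[0,0,0],[0,0,0],40],[[0,0,0],[0,0,0],40],[[0,0,0],[0,0,0],40],[[0,0,0],[0,0,0],40]]' 20
```

```text
t: 23.47
ee_pos: [508.0, 325.3, 207.4]
eef_rot: [-0.0, 0.824, 0.566, -0.0]
contact_force: [-0.8, -0.0, -0.2]
finger_gap: 60.1
grasp [507.8 325.2  52.4] toolshift [ 0.6 -0.8  1. ] tooly [ 0.933 -0.359 -0.001] toolx [ 0.359  0.933 -0.001] z [-0.001 -0.    -1.   ]
turn about tool z 0.49 j6 0.743017331959581
[-0.82120954 -0.03448009 -0.2245083 ]
t: 23.93
ee_pos: [508.1, 326.4, 209.6]
eef_rot: [0.0, 0.824, 0.567, 0.001]
contact_force: [0.6, -2.3, 6.3]
finger_gap: 43.3
```

View pics/c1.png

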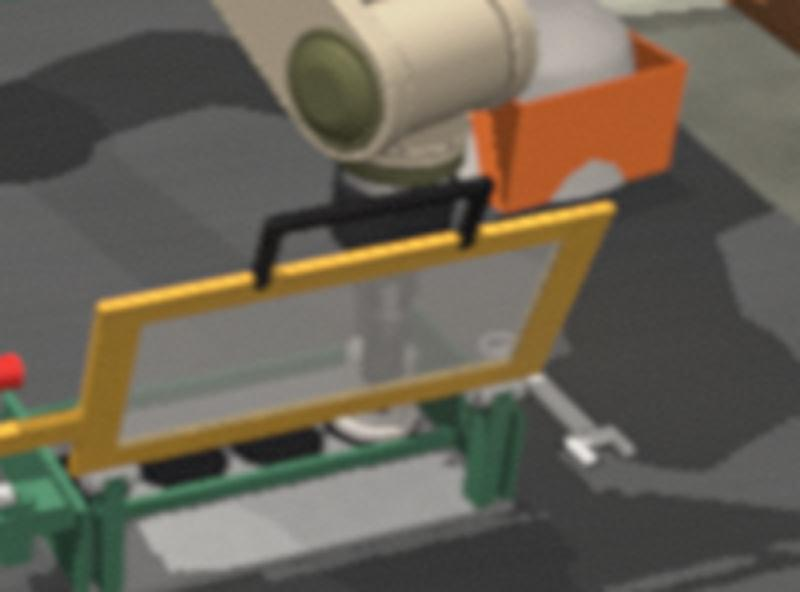

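```bash
python3 -m creep '[[[0,0,0],[0,0,0],60],[[0,0,0],[0,0,0],60],[[0,0,0],[0,0,0],60],[[0,0,0],[0,0,-7],60],[[0,0,0],[0,0,-14],60]]' 20
python3 -m creep '[[[0,0,0],[0,0,-7],60],[[0,0,0],[0,0,-14],60],[[0,0,0],[0,0,-21],60],[[0,0,0],[0,0,-28],60],[[0,0,0],[0,0,-35],60]]' 20
python3 -m creep '[[[0,0,0],[0,0,-3],60],[[0,0,0],[0,0,-3],50],[[0,0,0],[0,0,-3],40],[[0,0,0],[0,0,-3],40],[[0,0,0],[0,0,-3],40]]' 20
python3 -m creep '[[[0,0,0],[0,0,0],38],[[0,0,0],[0,0,0],38],[[0,0,0],[0,0,0],38],[[0,0,0],[0,0,0],38],[[0,0,0],[0,0,0],38]]' 60
python3 -c "
from h import *
to([507.3,326,51.4],G[2]+.45)
s,p,r=st(); print(s['contact_force'],s['finger_gap'],s['joint_positions'])
"
```

```text
t: 24.35
ee_pos: [507.6, 326.5, 207.9]
eef_rot: [-0.0, 0.747, 0.665, -0.0]
contact_force: [0.2, -0.4, 0.4]
finger_gap: 60.2
t: 24.77
ee_pos: [507.6, 326.5, 207.9]
eef_rot: [-0.0, 0.512, 0.859, -0.0]
contact_force: [0.1, 0.1, 0.3]
finger_gap: 60.3
t: 25.18
ee_pos: [507.8, 326.6, 208.4]
eef_rot: [0.0, 0.493, 0.87, 0.001]
contact_force: [1.1, 1.5, 2.7]
finger_gap: 43.6
t: 25.6
ee_pos: [507.8, 326.6, 208.6]
eef_rot: [0.0, 0.492, 0.87, 0.001]
contact_force: [0.4, 1.5, 5.3]
finger_gap: 42.8
grasp [508.  326.7  53.6] toolshift [-0.2 -1.   2.2] tooly [0.857 0.515 0.001] toolx [-0.515  0.857 -0.   ] z [ 0.001  0.001 -1.   ]
turn about tool z 0.97 j6 -0.163332369508507
[0.38521257 1.47798071 5.28581369] 42.817932445223704 [ 3.77656730e-01  6.91580935e-01  1.45400767e+00  1.87967599e-04
  9.94569561e-01 -1.63332370e-01]
```

```bash
python3 -m creep '[[[0,0,-25],[0,0,0],38],[[0,0,-50],[0,0,0],38],[[0,0,-80],[0,0,0],38],[[0,0,-110],[0,0,0],38],[[0,0,-120],[0,0,0],38]]' 60
python3 -c "
from h import *
to([490,-30,175])
to([587.5,-383.2,175],.018)
s,p,r=st();print(s['finger_gap'],s['contact_force'])
im=snap('scene','scene13.png'); cv2.imwrite('pics/c1.png',cv2.resize(im[80:240,320:520],None,fx=4,fy=3.7,interpolation=cv2.INTER_CUBIC))
"
```

```text
t: 26.02
ee_pos: [507.8, 326.5, 331.7]
eef_rot: [0.002, 0.492, 0.87, 0.002]
contact_force: [-0.1, 0.1, -1.7]
finger_gap: 42.6
grasp [508.4 326.8 176.7] toolshift [-296.3 -199.6    1. ] tooly [0.857 0.515 0.005] toolx [-0.515  0.857 -0.001] z [ 0.004  0.002 -1.   ]
grasp [508.4 326.8 176.7] toolshift [-649.3 -298.     0.9] tooly [0.857 0.515 0.005] toolx [-0.515  0.857 -0.001] z [ 0.004  0.002 -1.   ]
turn about tool z 29.98 j6 -0.16349041076795937
42.56469432583789 [-0.12756758  0.14981803 -1.71988425]
```

View pics/c1.png

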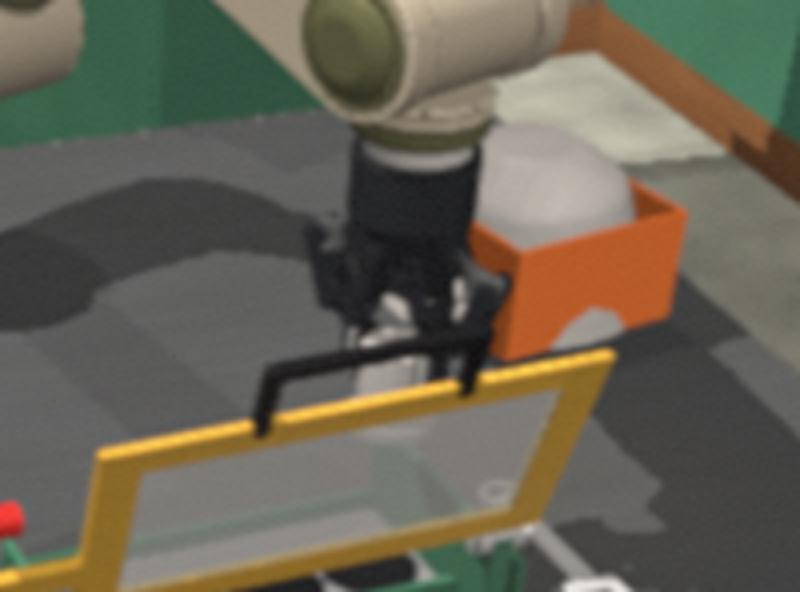

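```bash
python3 -m creep '[[[-30,-20,0],[0,0,0],38],[[-60,-40,0],[0,0,0],38],[[-90,-60,0],[0,0,0],38],[[-120,-81,0],[0,0,0],38],[[-150,-101,0],[0,0,0],38]]' 60
python3 -m creep '[[[-30,-20,0],[0,0,0],38],[[-60,-40,0],[0,0,0],38],[[-90,-60,0],[0,0,0],38],[[-120,-80,0],[0,0,0],38],[[-146,-99,0],[0,0,0],38]]' 60
python3 -c "
from h import *
to([587.5,-383.2,172],.018)
s,p,r=st();print(s['finger_gap'],s['contact_force'])
"
```

```text
t: 26.48
ee_pos: [497.6, 144.2, 325.8]
eef_rot: [-0.002, 0.492, 0.871, -0.001]
contact_force: [1.1, -0.1, -1.2]
finger_gap: 42.4
t: 26.9
ee_pos: [488.2, -32.3, 326.1]
eef_rot: [-0.002, 0.493, 0.87, -0.0]
contact_force: [0.7, -0.1, -1.5]
finger_gap: 42.6
grasp [487.7 -32.1 171.1] toolshift [-352.3  -95.2   -1.5] tooly [ 0.857  0.515 -0.002] toolx [-0.515  0.857  0.002] z [-0.003  0.001 -1.   ]
turn about tool z 29.95 j6 -0.8466422961204788
42.59722059296129 [ 0.70303854 -0.08440009 -1.53111762]
```

```bash
python3 -m creep '[[[-38,-10,0],[0,0,6],38],[[-76,-20,0],[0,0,12],38],[[-114,-30,0],[0,0,18],38],[[-152,-40,0],[0,0,24],38],[[-190,-50,0],[0,0,30],38]]' 60
python3 -c "
from h import *
to([587.5,-383.2,122],.018)
"
```

```text
t: 27.32
ee_pos: [543.9, -220.8, 325.6]
eef_rot: [-0.002, 0.703, 0.711, -0.0]
contact_force: [1.0, 1.1, -2.0]
finger_gap: 42.9
grasp [ 543.4 -220.5  170.6] toolshift [-163.4   42.3   48.1] tooly [ 1.     0.012 -0.003] toolx [-0.012  1.     0.002] z [-0.003  0.002 -1.   ]
turn about tool z -0.33 j6 -0.59726839768238
```

```bash
python3 -m creep '[[[-35,9,0],[0,0,0],38],[[-72,19,0],[0,0,0],38],[[-110,28,0],[0,0,0],38],[[-148,38,10],[0,0,-0.3],38],[[-163,42,25],[0,0,-0.3],38]]' 60
python3 -m creep '[[[0,0,10],[0,0,0],38],[[0,0,18],[0,0,0],38],[[0,0,18],[0,0,0],38],[[0,0,18],[0,0,0],38],[[0,0,18],[0,0,0],38]]' 60
python3 -c "
from h import *
to([587.5,-383.2,115],.018)
s,p,r=st();print(s['finger_gap'],s['contact_force'])
snap('top','t14.png')
im=snap('scene','scene14.png'); cv2.imwrite('pics/c1.png',cv2.resize(im[180:330,80:280],None,fx=4,fy=4,interpolation=cv2.INTER_CUBIC))
"
```

```text
t: 27.73
ee_pos: [588.6, -385.5, 300.6]
eef_rot: [0.0, 0.7, 0.714, -0.0]
contact_force: [-1.4, 0.8, -2.7]
finger_gap: 43.1
t: 28.15
ee_pos: [589.2, -380.1, 285.9]
eef_rot: [0.0, 0.698, 0.716, 0.0]
contact_force: [-0.4, -1.3, -1.1]
finger_gap: 42.9
grasp [ 589.3 -380.2  130.9] toolshift [-2.9 -1.9 15.9] tooly [1.    0.024 0.001] toolx [-0.024  1.    -0.001] z [ 0.001 -0.001 -1.   ]
turn about tool z 0.37 j6 -0.7639863304238661
42.922636453853784 [-0.43754547 -1.29344553 -1.07709677]
```

View pics/c1.png

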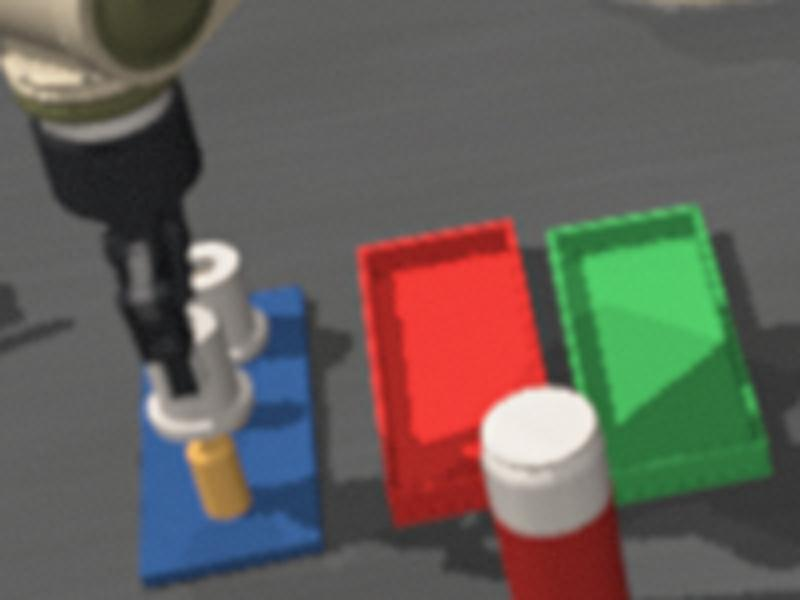

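View pics/t14.png

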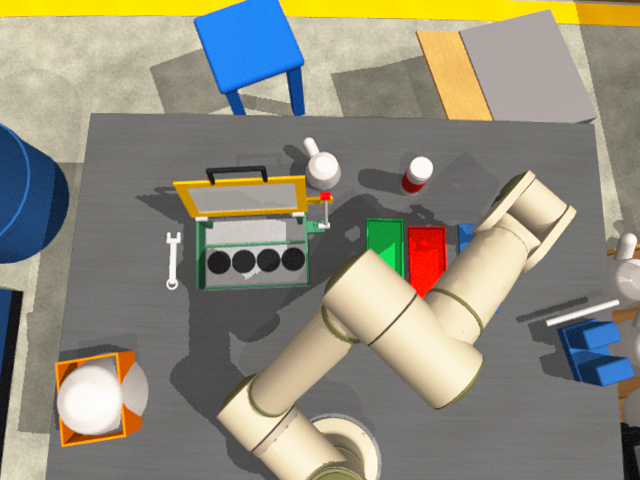

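```bash
python3 -m creep '[[[-2.4,-1.4,8],[0,0,0],38],[[-2.4,-1.4,14],[0,0,0],38],[[-2.4,-1.4,17],[0,0,0],38],[[-2.4,-1.4,17],[0,0,0],38],[[-2.4,-1.4,17],[0,0,0],38]]' 60
python3 -c "
from h import *
to([587.9,-382.7,100],.018)
s,p,r=st();print(s['finger_gap'],s['contact_force'])
"
```

```text
t: 28.67
ee_pos: [587.6, -383.5, 267.6]
eef_rot: [-0.0, 0.699, 0.715, 0.0]
contact_force: [0.5, 0.7, -1.0]
finger_gap: 43.0
grasp [ 587.5 -383.5  112.6] toolshift [ 0.8  0.4 12.6] tooly [ 1.     0.023 -0.   ] toolx [-0.023  1.     0.   ] z [-0.  0. -1.]
turn about tool z 0.31 j6 -0.768114354071515
42.95451884505744 [ 0.48676232  0.70853005 -1.0281025 ]
```

```bash
python3 -m creep '[[[0.6,0.3,3],[0,0,0],38],[[0.6,0.3,6],[0,0,0],38],[[0.6,0.3,9],[0,0,0],38],[[0.6,0.3,12],[0,0,0],38],[[0.6,0.3,14],[0,0,0],38]]' 60
python3 -c "
from h import *
to([587.9,-382.7,60],.018)
s,p,r=st();print(s['finger_gap'],s['contact_force'])
"
```

```text
t: 29.08
ee_pos: [587.9, -382.9, 253.5]
eef_rot: [-0.0, 0.699, 0.715, -0.0]
contact_force: [-0.2, -0.2, -2.0]
finger_gap: 43.0
grasp [ 587.8 -382.8   98.5] toolshift [ 0.1  0.1 38.5] tooly [ 1.     0.023 -0.   ] toolx [-0.023  1.     0.   ] z [-0.  0. -1.]
turn about tool z 0.31 j6 -0.7672246118739486
43.00091572152058 [-0.2403963  -0.1667385  -2.04509199]
```

```bash
python3 -m creep '[[[0,0,5],[0,0,0],38],[[0,0,10],[0,0,0],38],[[0,0,14],[0,0,0],38],[[0,0,16],[0,0,0],38],[[0,0,16],[0,0,0],38]]' 60
python3 -m creep '[[[0,0,1.5],[0,0,0],38],[[0,0,3],[0,0,0],38],[[0,0,4.5],[0,0,0],38],[[0,0,6],[0,0,0],38],[[0,0,6],[0,0,0],38]]' 60
python3 -c "
from h import *
to([587.9,-382.7,60],.018)
s,p,r=st();print(s['finger_gap'],s['contact_force'])
"
```

```text
t: 29.5
ee_pos: [587.8, -382.9, 237.2]
eef_rot: [-0.001, 0.699, 0.715, -0.0]
contact_force: [-0.0, -0.1, -2.5]
finger_gap: 42.6
t: 29.92
ee_pos: [587.9, -382.9, 231.6]
eef_rot: [-0.0, 0.699, 0.715, -0.0]
contact_force: [-0.3, 0.2, -1.9]
finger_gap: 43.0
grasp [ 587.8 -382.8   76.6] toolshift [ 0.1  0.1 16.6] tooly [ 1.     0.023 -0.   ] toolx [-0.023  1.     0.   ] z [-0.  0. -1.]
turn about tool z 0.31 j6 -0.7672063039528273
42.96216876917335 [-0.34680643  0.24921084 -1.9311756 ]
```

```bash
python3 -m creep '[[[0,0,1.5],[0,0,0],38],[[0,0,3],[0,0,0],38],[[0,0,4.5],[0,0,0],38],[[0,0,4.5],[0,0,0],38],[[0,0,4.5],[0,0,0],38]]' 60
python3 -c "
from h import *
s,p,r=st();print(s['finger_gap'],s['contact_force'],p)
"
```

```text
t: 30.33
ee_pos: [587.9, -382.9, 227.4]
eef_rot: [-0.0, 0.699, 0.715, -0.0]
contact_force: [-0.2, 0.2, -1.5]
finger_gap: 42.9
42.894665398234615 [-0.17914327  0.18613006 -1.48843106] [ 587.91586    -382.90738687  227.37127478]
```

```bash
python3 -m creep '[[[0,0,4],[0,0,0],38],[[0,0,8],[0,0,0],38],[[0,0,11],[0,0,0],38],[[0,0,12.5],[0,0,0],38],[[0,0,12.5],[0,0,0],38]]' 60
python3 -c "
from h import *
s,p,r=st();print(s['finger_gap'],s['contact_force'],p)
"
python3 -m creep '[[[0,0,1],[0,0,0],38],[[0,0,2],[0,0,0],38],[[0,0,2],[0,0,0],38],[[0,0,2],[0,0,0],38],[[0,0,2],[0,0,0],38]]' 60
python3 -c "
from h import *
s,p,r=st();print(s['finger_gap'],s['contact_force'],p)
"
```

```text
t: 30.75
ee_pos: [587.8, -382.9, 214.3]
eef_rot: [-0.001, 0.699, 0.715, -0.0]
contact_force: [0.4, 0.0, -2.4]
finger_gap: 42.9
42.87113341373762 [ 0.41098412  0.03383136 -2.40364513] [ 587.84884341 -382.85341069  214.27681366]
t: 31.17
ee_pos: [587.9, -382.9, 213.1]
eef_rot: [0.0, 0.699, 0.715, -0.0]
contact_force: [0.1, 0.4, -1.6]
finger_gap: 42.6
42.570193390376964 [ 0.10677112  0.44541975 -1.61159309] [ 587.9276213  -382.93290692  213.09249238]
```

Appears to go home as well. Release and look.

```bash
python3 -m creep '[[[0,0,0],[0,0,0],66],[[0,0,0],[0,0,0],66],[[0,0,0],[0,0,0],66],[[0,0,0],[0,0,0],66],[[0,0,-15],[0,0,0],66]]' 60
python3 -m creep '[[[0,0,-35],[0,0,0],66],[[0,0,-70],[0,0,0],66],[[0,0,-105],[0,0,0],66],[[35,0,-120],[0,0,0],66],[[70,-20,-120],[0,0,0],66]]' 60
python3 -c "
from h import *
im=snap('top','top15.png'); cv2.imwrite('pics/c2.png',cv2.resize(im[205:325,400:530],None,fx=5,fy=5,interpolation=cv2.INTER_CUBIC))
im=snap('scene','scene15.png'); cv2.imwrite('pics/c1.png',cv2.resize(im[180:330,80:280],None,fx=4,fy=4,interpolation=cv2.INTER_CUBIC))
for z in (72,94): print(z,proj('scene',[[588,-382.4,z],[438,-385,z]]).round(1).tolist(),proj('top',[[588,-382.4,z],[438,-385,z]]).round(1).tolist())
"
```

```text
t: 31.58
ee_pos: [587.5, -382.6, 225.3]
eef_rot: [-0.003, 0.699, 0.715, -0.0]
contact_force: [-0.4, 0.8, -0.9]
finger_gap: 66.2
t: 32.0
ee_pos: [567.3, -313.3, 352.0]
eef_rot: [0.005, 0.699, 0.715, 0.001]
contact_force: [1.5, -0.4, -0.9]
finger_gap: 66.0
72 [[130.2, 286.7], [129.4, 246.7]] [[484.1, 235.5], [487.4, 293.0]]
94 [[127.8, 279.2], [127.3, 239.5]] [[487.1, 233.8], [490.5, 292.4]]
```

View pics/c1.png

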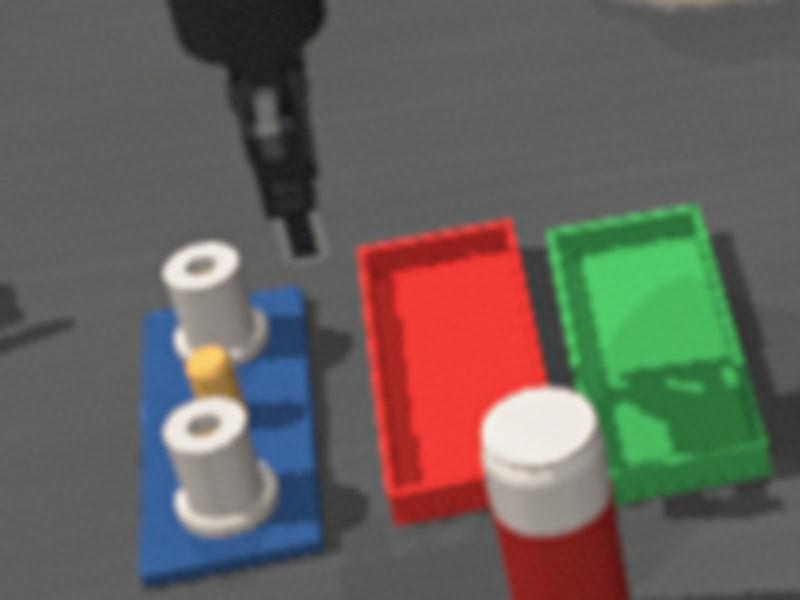

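View pics/c2.png

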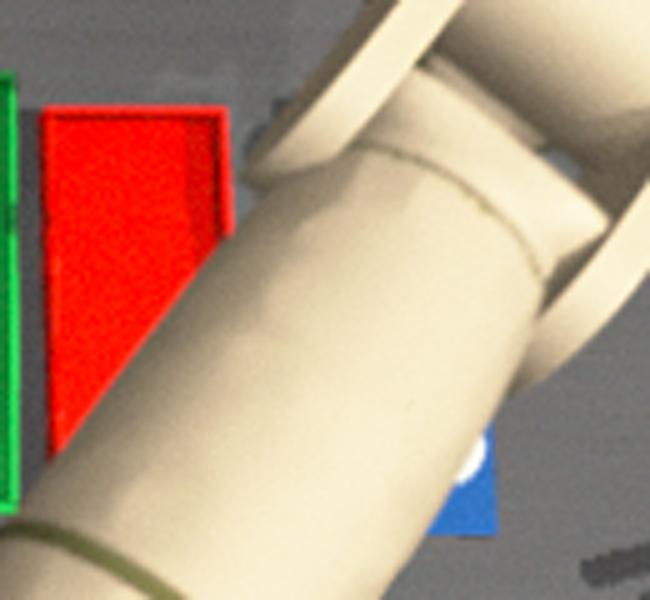

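```bash
python3 -m creep '[[[-35,0,0],[0,0,0],66],[[-70,20,0],[0,0,0],66],[[-70,20,15],[0,0,0],66],[[-70,20,15],[0,0,0],66],[[-70,20,15],[0,0,0],66]]' 60
python3 -c "
from h import *
to([587.9,-382.9,58],.018)"
```

```text
t: 32.52
ee_pos: [587.7, -382.7, 331.8]
eef_rot: [-0.002, 0.699, 0.715, 0.0]
contact_force: [0.5, 1.2, 0.5]
finger_gap: 66.1
grasp [ 587.4 -382.3  176.8] toolshift [ -0.8   0.8 118.8] tooly [ 1.     0.023 -0.002] toolx [-0.023  1.     0.002] z [-0.002  0.002 -1.   ]
turn about tool z 0.31 j6 -0.767115306254971
```

```bash
python3 -m creep '[[[0,0,35],[0,0,0],66],[[0,0,70],[0,0,0],66],[[0,0,100],[0,0,0],66],[[0,0,118],[0,0,0],66],[[0,0,118],[0,0,0],66]]' 40
python3 -m creep '[[[0,0,0],[0,0,0],38],[[0,0,0],[0,0,0],38],[[0,0,0],[0,0,0],38],[[0,0,0],[0,0,0],38],[[0,0,0],[0,0,0],38]]' 60
python3 -c "
from h import *
to([587.9,-382.9,58],.018); s,p,r=st();print(s['contact_force'],s['finger_gap'])"
```

```text
t: 32.93
ee_pos: [587.2, -381.3, 211.4]
eef_rot: [-0.004, 0.698, 0.716, -0.0]
contact_force: [-0.1, -0.4, -0.5]
finger_gap: 65.9
t: 33.35
ee_pos: [588.3, -383.0, 218.0]
eef_rot: [0.002, 0.699, 0.715, 0.0]
contact_force: [-0.3, 2.2, 7.0]
finger_gap: 42.5
grasp [ 588.8 -383.4   63.1] toolshift [ 0.5 -0.9  5. ] tooly [1.    0.024 0.003] toolx [-0.024  1.    -0.003] z [ 0.003 -0.003 -1.   ]
turn about tool z 0.32 j6 -0.767208264379904
[-0.34854372  2.20278658  7.00319217] 42.543268142160336
```

```bash
python3 -m creep '[[[0,0,-20],[0,0,0],38],[[0,0,-45],[0,0,0],38],[[0,0,-75],[0,0,0],38],[[0,0,-105],[0,0,0],38],[[0,0,-110],[0,0,0],38]]' 60
python3 -c "
from h import *
to([562,-127,160],0); s,p,r=st();print(s['contact_force'],s['finger_gap'])
im=snap('scene','scene16.png'); cv2.imwrite('pics/c1.png',cv2.resize(im[180:330,80:280],None,fx=4,fy=4,interpolation=cv2.INTER_CUBIC))"
```

```text
t: 33.77
ee_pos: [588.1, -382.9, 332.3]
eef_rot: [0.005, 0.699, 0.715, 0.0]
contact_force: [0.9, -0.0, -1.0]
finger_gap: 42.6
grasp [ 589.3 -384.   177.3] toolshift [257.7 -21.4  15.3] tooly [1.    0.024 0.008] toolx [-0.024  1.    -0.007] z [ 0.008 -0.007 -1.   ]
turn about tool z 1.35 j6 -0.767208184150161
[ 0.9377527  -0.02401618 -1.0073587 ] 42.58254064145675
```

View pics/c1.png

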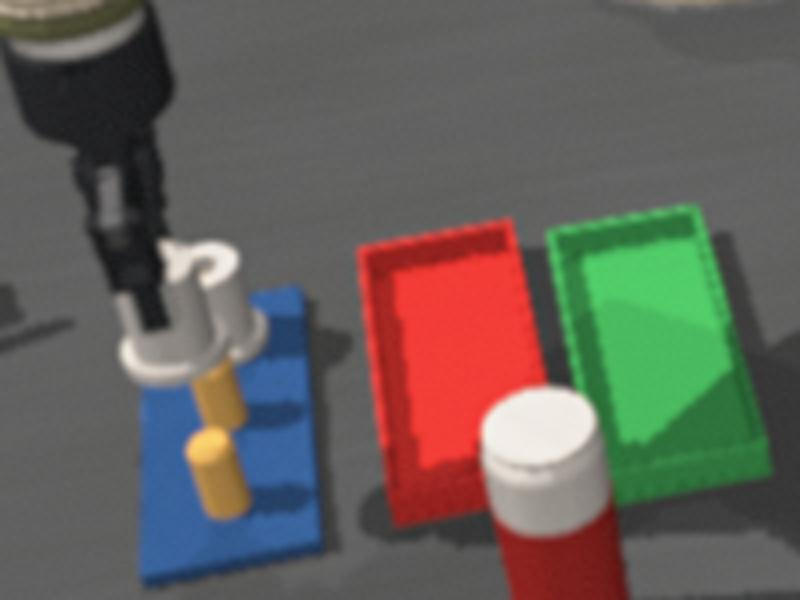

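```bash
python3 -m creep '[[[36,-3,0],[0,0,0],38],[[74,-6,0],[0,0,0],38],[[112,-9,0],[0,0,0],38],[[150,-12,0],[0,0,0],38],[[188,-15,0],[0,0,0],38]]' 60
python3 -m creep '[[[36,-3,0],[0,0,0],38],[[69,-7,0],[0,0,1.3],38],[[69,-7,0],[0,0,1.3],38],[[69,-7,15],[0,0,1.3],38],[[69,-7,30],[0,0,1.3],38]]' 60
python3 -c "
from h import *
to([562,-127,51],0); s,p,r=st();print(s['contact_force'],s['finger_gap'])
im=snap('scene','scene17.png'); cv2.imwrite('pics/c1.png',cv2.resize(im[180:330,80:280],None,fx=4,fy=4,interpolation=cv2.INTER_CUBIC))"
```

```text
t: 34.23
ee_pos: [567.7, -193.4, 323.8]
eef_rot: [-0.001, 0.699, 0.715, -0.0]
contact_force: [1.8, -0.1, -2.0]
finger_gap: 42.5
t: 34.65
ee_pos: [559.7, -125.9, 294.5]
eef_rot: [0.0, 0.706, 0.708, 0.0]
contact_force: [-0.4, -0.6, -2.9]
finger_gap: 42.6
grasp [ 559.8 -125.9  139.5] toolshift [-1.   2.1 88.5] tooly [1.    0.002 0.001] toolx [-0.002  1.    -0.   ] z [ 0.001 -0.    -1.   ]
turn about tool z 0.11 j6 -0.4271249658168492
[-0.40165935 -0.56779003 -2.8661326 ] 42.55921187918832
```

View pics/c1.png

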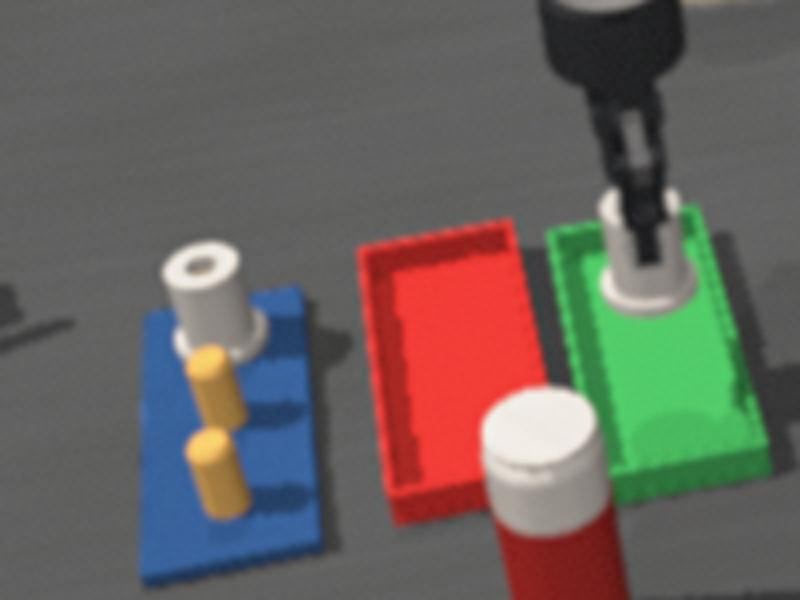

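```bash
python3 -m creep '[[[0,1,25],[0,0,0],38],[[0,1,50],[0,0,0],38],[[0,1,68],[0,0,0],38],[[0,1,78],[0,0,0],38],[[0,1,78],[0,0,0],38]]' 60
python3 -m creep '[[[0,0,2],[0,0,0],38],[[0,0,4],[0,0,0],38],[[0,0,6],[0,0,0],38],[[0,0,6],[0,0,0],38],[[0,0,6],[0,0,0],38]]' 60
python3 -c "
from h import *
to([562,-127,51],0); s,p,r=st();print(s['contact_force'],s['finger_gap'])"
```

```text
t: 35.12
ee_pos: [560.3, -126.5, 214.8]
eef_rot: [-0.002, 0.707, 0.707, -0.001]
contact_force: [0.0, -0.0, -1.5]
finger_gap: 42.8
t: 35.53
ee_pos: [561.0, -126.5, 211.5]
eef_rot: [0.0, 0.707, 0.707, 0.0]
contact_force: [-0.7, 0.1, -1.2]
finger_gap: 42.7
grasp [ 561.1 -126.6   56.5] toolshift [-0.4  0.9  5.5] tooly [1.    0.001 0.001] toolx [-0.001  1.    -0.   ] z [ 0.001 -0.    -1.   ]
turn about tool z 0.04 j6 -0.42620309599151895
[-0.73487467  0.13017812 -1.1873535 ] 42.66961528515676
```

```bash
python3 -m creep '[[[0,0,1],[0,0,0],38],[[0,0,2],[0,0,0],38],[[0,0,2],[0,0,0],38],[[0,0,2],[0,0,0],38],[[0,0,2],[0,0,0],38]]' 60
python3 -m creep '[[[0,0,1],[0,0,0],38],[[0,0,2],[0,0,0],38],[[0,0,2],[0,0,0],38],[[0,0,2],[0,0,0],38],[[0,0,2],[0,0,0],38]]' 60
python3 -c "
from h import *
s,p,r=st();print(s['contact_force'],p)"
```

```text
t: 35.95
ee_pos: [561.0, -126.5, 211.0]
eef_rot: [0.001, 0.707, 0.707, 0.0]
contact_force: [-5.5, 2.0, 14.0]
finger_gap: 43.0
t: 36.37
ee_pos: [561.1, -126.5, 210.9]
eef_rot: [0.001, 0.707, 0.708, 0.0]
contact_force: [-13.5, 4.9, 31.6]
finger_gap: 42.7
[-13.53170275   4.86610631  31.61260712] [ 561.06858766 -126.4553226   210.89316144]
```

```bash
python3 -m creep '[[[0,0,-2],[0,0,0],38],[[0,0,-3],[0,0,0],38],[[0,0,-3],[0,0,0],66],[[0,0,-3],[0,0,0],66],[[0,0,-3],[0,0,0],66]]' 60
python3 -m creep '[[[0,0,0],[0,0,0],66],[[0,0,-25],[0,0,0],66],[[0,0,-60],[0,0,0],66],[[0,0,-95],[0,0,0],66],[[0,0,-120],[0,0,0],66]]' 60
python3 -c "
from h import *
to([438,-385.2,178],.018)
im=snap('scene','scene18.png'); cv2.imwrite('pics/c1.png',cv2.resize(im[180:330,80:280],None,fx=4,fy=4,interpolation=cv2.INTER_CUBIC))"
```

```text
t: 36.78
ee_pos: [561.0, -126.5, 209.8]
eef_rot: [-0.0, 0.707, 0.707, -0.0]
contact_force: [-0.5, 1.3, 0.2]
finger_gap: 66.2
t: 37.2
ee_pos: [561.0, -126.5, 332.9]
eef_rot: [0.001, 0.707, 0.707, 0.0]
contact_force: [0.2, -0.8, -0.3]
finger_gap: 65.7
grasp [ 561.4 -126.7  177.9] toolshift [-2.584e+02 -1.236e+02 -1.000e-01] tooly [1.    0.001 0.002] toolx [-0.001  1.    -0.001] z [ 0.002 -0.001 -1.   ]
turn about tool z -0.99 j6 -0.4261888631249039
```

View pics/c1.png

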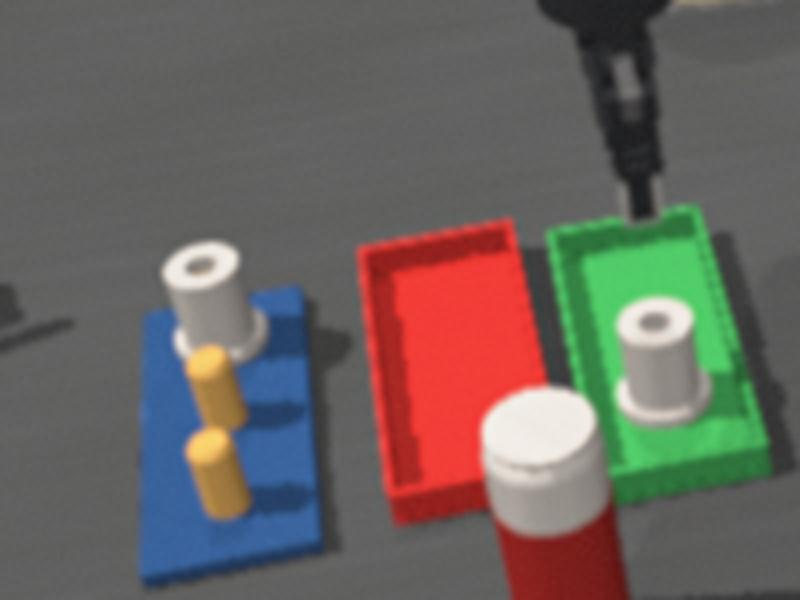

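Upright in the green tray. Next collar, on pin 0.

```bash
python3 -m creep '[[[-34,-16,0],[0,0,0],66],[[-70,-33,0],[0,0,0],66],[[-106,-50,0],[0,0,0],66],[[-142,-68,0],[0,0,0],66],[[-178,-85,0],[0,0,0],66]]' 40
python3 -m creep '[[[-36,-17,0],[0,0,0],66],[[-72,-34,0],[0,0,0],66],[[-80.5,-38.5,0],[0,0,-1],66],[[-80.5,-38.5,0],[0,0,-1],66],[[-80.5,-38.5,0],[0,0,-1],66]]' 40
python3 -c "
from h import *
to([438,-385.2,57],.018)"
```

```text
t: 37.67
ee_pos: [474.9, -306.0, 329.7]
eef_rot: [-0.0, 0.707, 0.707, -0.0]
contact_force: [0.5, -0.2, 0.1]
finger_gap: 66.3
t: 38.08
ee_pos: [437.5, -385.1, 329.5]
eef_rot: [-0.0, 0.701, 0.713, 0.0]
contact_force: [0.8, -0.4, 0.3]
finger_gap: 66.2
grasp [ 437.4 -385.   174.5] toolshift [ -0.3   0.6 117.5] tooly [ 1.     0.017 -0.   ] toolx [-0.017  1.     0.001] z [-0.     0.001 -1.   ]
turn about tool z -0.07 j6 -0.9396587828512307
```

```bash
python3 -m creep '[[[0,0.5,35],[0,0,0],66],[[0,0.5,70],[0,0,0],66],[[0,0.5,100],[0,0,0],66],[[0,0.5,115],[0,0,0],66],[[0,0.5,115],[0,0,0],66]]' 40
python3 -m creep '[[[0,0,0],[0,0,0],66],[[0,0,0],[0,0,0],38],[[0,0,0],[0,0,0],38],[[0,0,0],[0,0,0],38],[[0,0,0],[0,0,0],38]]' 60
python3 -m creep '[[[0,0,-20],[0,0,0],38],[[0,0,-45],[0,0,0],38],[[0,0,-75],[0,0,0],38],[[0,0,-105],[0,0,0],38],[[0,0,-115],[0,0,0],38]]' 60
python3 -c "
from h import *
s,p,r=st();print(s['contact_force'],s['finger_gap'])
to([477,-127,172],0)"
```

```text
t: 38.5
ee_pos: [438.4, -383.0, 211.5]
eef_rot: [-0.003, 0.7, 0.714, 0.001]
contact_force: [0.1, 0.7, -0.4]
finger_gap: 66.0
t: 38.92
ee_pos: [438.6, -385.1, 217.0]
eef_rot: [0.002, 0.701, 0.714, -0.0]
contact_force: [0.8, 3.0, 7.8]
finger_gap: 42.4
t: 39.33
ee_pos: [438.4, -385.1, 335.2]
eef_rot: [0.004, 0.701, 0.714, -0.001]
contact_force: [-0.0, 0.0, -0.9]
finger_gap: 42.5
[-0.02159095  0.01203834 -0.90176984] 42.52853338077166
grasp [ 439.1 -386.1  180.2] toolshift [258.4  42.6   6.8] tooly [1.    0.018 0.005] toolx [-0.018  1.    -0.006] z [ 0.005 -0.006 -1.   ]
turn about tool z 1.05 j6 -0.9398409215623623
```

```bash
python3 -m creep '[[[36,6,0],[0,0,0],38],[[74,12,0],[0,0,0],38],[[112,18,0],[0,0,0],38],[[150,25,0],[0,0,0],38],[[188,31,0],[0,0,0],38]]' 60
python3 -m creep '[[[36,6,0],[0,0,0],38],[[70,11.5,0],[0,0,1],38],[[70,11.5,0],[0,0,1],38],[[70,11.5,15],[0,0,1],38],[[70,11.5,30],[0,0,1],38]]' 60
python3 -m creep '[[[0,0,25],[0,0,0],38],[[0,0,50],[0,0,0],38],[[0,0,70],[0,0,0],38],[[0,0,80],[0,0,0],38],[[0,0,80],[0,0,0],38]]' 60
python3 -c "
from h import *
s,p,r=st();print(s['contact_force'],s['finger_gap'])
to([477,-127,55],0)"
```

```text
t: 39.75
ee_pos: [465.4, -194.7, 329.7]
eef_rot: [-0.0, 0.701, 0.713, 0.0]
contact_force: [1.2, -0.3, -1.6]
finger_gap: 42.0
t: 40.17
ee_pos: [475.9, -125.7, 300.0]
eef_rot: [0.001, 0.706, 0.708, 0.0]
contact_force: [-0.6, -0.7, -1.6]
finger_gap: 42.4
t: 40.58
ee_pos: [475.4, -126.3, 218.2]
eef_rot: [-0.002, 0.707, 0.707, -0.001]
contact_force: [-0.5, 0.0, -1.9]
finger_gap: 41.8
[-0.4838614   0.02671457 -1.90567497] 41.84288430771114
grasp [ 474.9 -126.    63.2] toolshift [-1.   2.1  8.2] tooly [ 1.     0.001 -0.003] toolx [-0.     1.     0.002] z [-0.003  0.002 -1.   ]
turn about tool z 0.03 j6 -0.49874476957727043
```

```bash
python3 -m creep '[[[0,0,2],[0,0,0],38],[[0,0,4],[0,0,0],38],[[0,0,6],[0,0,0],38],[[0,0,7],[0,0,0],38],[[0,0,7],[0,0,0],38]]' 60
python3 -m creep '[[[0,0,1],[0,0,0],38],[[0,0,2],[0,0,0],38],[[0,0,2],[0,0,0],38],[[0,0,2],[0,0,0],38],[[0,0,2],[0,0,0],38]]' 60
```

```text
t: 41.0
ee_pos: [475.9, -126.4, 213.3]
eef_rot: [0.0, 0.707, 0.707, 0.0]
contact_force: [0.0, 0.2, -2.5]
finger_gap: 42.3
t: 41.42
ee_pos: [475.9, -126.3, 211.0]
eef_rot: [0.0, 0.707, 0.707, -0.0]
contact_force: [0.1, 0.0, -1.8]
finger_gap: 42.0
```

```bash
python3 -m creep '[[[0,0,1],[0,0,0],38],[[0,0,1.5],[0,0,0],38],[[0,0,1.5],[0,0,0],38],[[0,0,1.5],[0,0,0],38],[[0,0,1.5],[0,0,0],38]]' 60
```

```text
t: 41.83
ee_pos: [476.0, -126.3, 210.1]
eef_rot: [0.0, 0.707, 0.707, 0.0]
contact_force: [-2.0, 1.8, 5.0]
finger_gap: 42.3
```

```bash
python3 -m creep '[[[0,0,-1],[0,0,0],66],[[0,0,-1],[0,0,0],66],[[0,0,-1],[0,0,0],66],[[0,0,-1],[0,0,0],66],[[0,0,-20],[0,0,0],66]]' 60
python3 -m creep '[[[0,0,-35],[0,0,0],66],[[0,0,-70],[0,0,0],66],[[0,0,-105],[0,0,-7],66],[[0,0,-140],[0,0,-14],66],[[0,0,-170],[0,0,-21],66]]' 60
python3 -m creep '[[[0,0,0],[0,0,-7],66],[[0,0,0],[0,0,-14],66],[[0,0,0],[0,0,-21],66],[[0,0,0],[0,0,-28],66],[[0,0,0],[0,0,-35],66]]' 60
python3 -m creep '[[[0,0,0],[0,0,-7],66],[[0,0,0],[0,0,-14],66],[[0,0,0],[0,0,-21],66],[[0,0,0],[0,0,-28],50],[[0,0,0],[0,0,-35],40]]' 60
python3 -c "
from h import *
to(g2w([60,-195,290]),G[2]+np.pi/2); s,p,r=st();print(s['contact_force'],s['finger_gap'])
print(red('scene',(290,330,190,240)))
snap('top','t20.png')
im=snap('scene','scene20.png'); cv2.imwrite('pics/c1.png',cv2.resize(im[180:330,80:280],None,fx=4,fy=4,interpolation=cv2.INTER_CUBIC))
"
```

```text
t: 42.25
ee_pos: [475.2, -126.1, 227.2]
eef_rot: [-0.003, 0.707, 0.707, -0.001]
contact_force: [0.3, 0.6, -1.7]
finger_gap: 66.1
t: 42.67
ee_pos: [475.6, -126.2, 402.0]
eef_rot: [0.001, 0.564, 0.826, 0.0]
contact_force: [0.6, -1.0, 0.8]
finger_gap: 65.3
t: 43.08
ee_pos: [475.9, -126.4, 399.4]
eef_rot: [-0.0, 0.289, 0.957, 0.0]
contact_force: [-0.4, -0.1, 0.4]
finger_gap: 65.7
t: 43.5
ee_pos: [475.9, -126.4, 399.3]
eef_rot: [-0.0, -0.012, 1.0, 0.0]
contact_force: [-0.3, 0.3, 0.7]
finger_gap: 43.2
grasp [ 475.8 -126.3  244.3] toolshift [-136.3  156.5  -45.7] tooly [-0.024  1.     0.   ] toolx [-1.    -0.024  0.   ] z [-0.  0. -1.]
turn about tool z -2.86 j6 -2.092943763095499
[-0.31500203  0.28701441  0.73018437] 43.201679592054504
(np.float64(319.0), np.float64(220.41747572815535), 103)
```

View pics/c1.png

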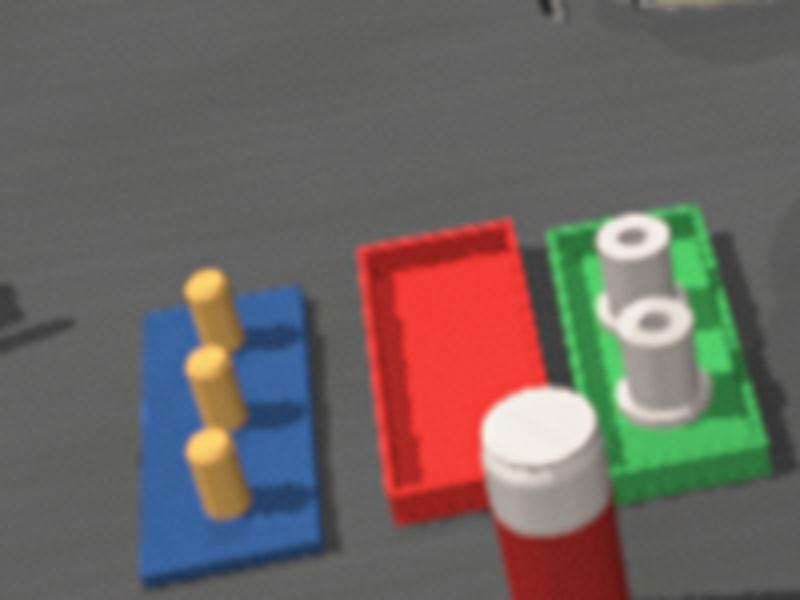

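View pics/t20.png

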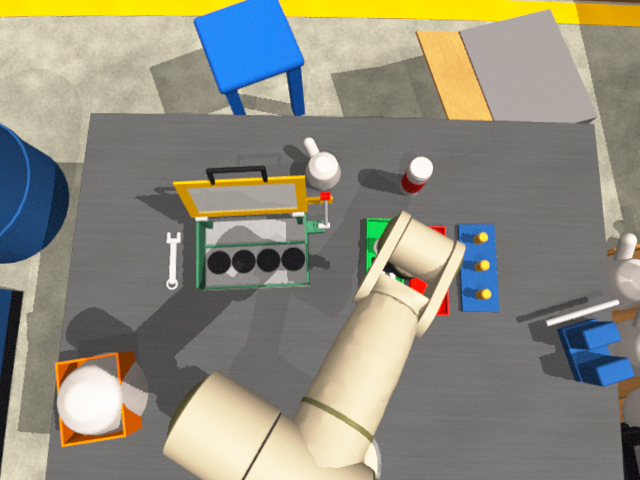

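```bash
python3 -m creep '[[[-22,26,-9],[0,0,-2.9],40],[[-45,52,-18],[0,0,-2.9],40],[[-68,78,-27],[0,0,-2.9],40],[[-91,104,-36],[0,0,-2.9],40],[[-114,130,-46],[0,0,-2.9],40]]' 40
python3 -m creep '[[[-12,15,0],[0,0,0],40],[[-22,26.5,0],[0,-5,0],40],[[-22,26.5,0],[0,-10,0],40],[[-22,26.5,0],[0,-15,0],40],[[-22,26.5,0],[0,-20,0],40]]' 40
python3 -c "
from h import *
s,p,r=st();g=p+155*r[:,2]; print(w2g(g),r.round(3).tolist(),s['finger_gap'])
for l in ([98.6,-195,240],[98.6,-195,203]): print((r.T@(g2w(l)-g)).round(1))
im=snap('scene','scene21.png'); cv2.imwrite('pics/c1.png',cv2.resize(im[80:260,240:440],None,fx=3.7,fy=3.3,interpolation=cv2.INTER_CUBIC))
"
```

```text
t: 44.07
ee_pos: [588.3, 7.2, 445.8]
eef_rot: [-0.0, -0.032, 0.999, 0.0]
contact_force: [0.1, -0.9, 0.7]
finger_gap: 40.1
t: 44.48
ee_pos: [607.8, 34.0, 445.2]
eef_rot: [0.175, -0.032, 0.984, 0.006]
contact_force: [0.2, -0.6, 0.5]
finger_gap: 39.8
[ 113.03911783 -194.60156825  299.77924887] [[-0.936, -0.065, 0.345], [-0.06, 0.998, 0.024], [-0.346, 0.002, -0.938]] 39.78552997791805
[34.2 -0.6 51.1]
[47.  -0.7 85.8]
```

View pics/c1.png

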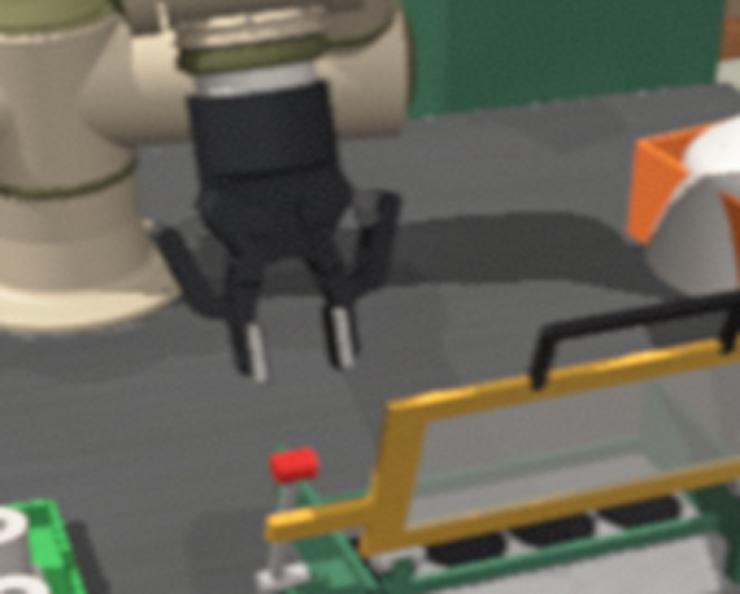

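```bash
python3 -m creep '[[[25,-0.7,0],[0,0,0],40],[[47,-0.7,15],[0,0,0],40],[[47,-0.7,40],[0,0,0],40],[[47,-0.7,40],[0,0,0],40],[[47,-0.7,40],[0,0,0],40]]' 40
python3 -c "
from h import *
s,p,r=st();g=p+155*r[:,2]; print(w2g(g),s['contact_force'])
for l in ([98.6,-195,203],): print((r.T@(g2w(l)-g)).round(1))
im=snap('scene','scene22.png'); cv2.imwrite('pics/c1.png',cv2.resize(im[80:260,240:440],None,fx=3.7,fy=3.3,interpolation=cv2.INTER_CUBIC))
"
```

```text
t: 44.95
ee_pos: [577.5, 30.8, 391.5]
eef_rot: [0.172, -0.033, 0.985, 0.006]
contact_force: [-0.7, 0.5, 1.0]
finger_gap: 39.8
[  81.59756415 -195.54989892  245.7134144 ] [-0.7296559   0.54136739  0.95075834]
[-1.5  0.6 45.9]
```

View pics/c1.png

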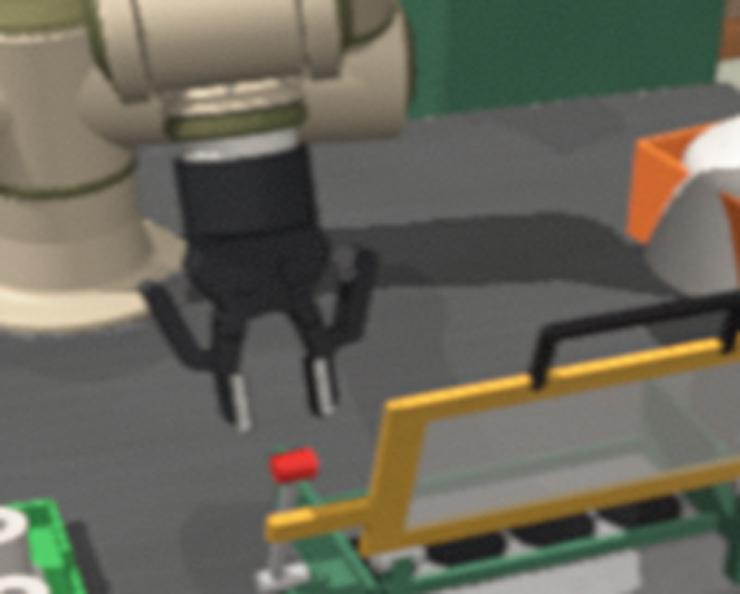

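```bash
python3 -m creep '[[[-1,1.2,12],[0,0,0],40],[[-1,1.2,24],[0,0,0],40],[[-1,1.2,34],[0,0,0],40],[[-1,1.2,43],[0,0,0],40],[[-1,1.2,43],[0,0,0],40]]' 40
python3 -c "
from h import *
s,p,r=st();g=p+155*r[:,2]; print(w2g(g),s['contact_force'])
im=snap('scene','scene23.png'); cv2.imwrite('pics/c1.png',cv2.resize(im[80:260,240:440],None,fx=3.7,fy=3.3,interpolation=cv2.INTER_CUBIC))
"
```

```text
t: 45.42
ee_pos: [593.1, 33.1, 349.2]
eef_rot: [0.172, -0.034, 0.985, 0.006]
contact_force: [-0.3, 0.7, -0.2]
finger_gap: 39.9
[  97.2075234  -194.28178938  203.36252573] [-0.26353319  0.72403953 -0.19110463]
```

View pics/c1.png

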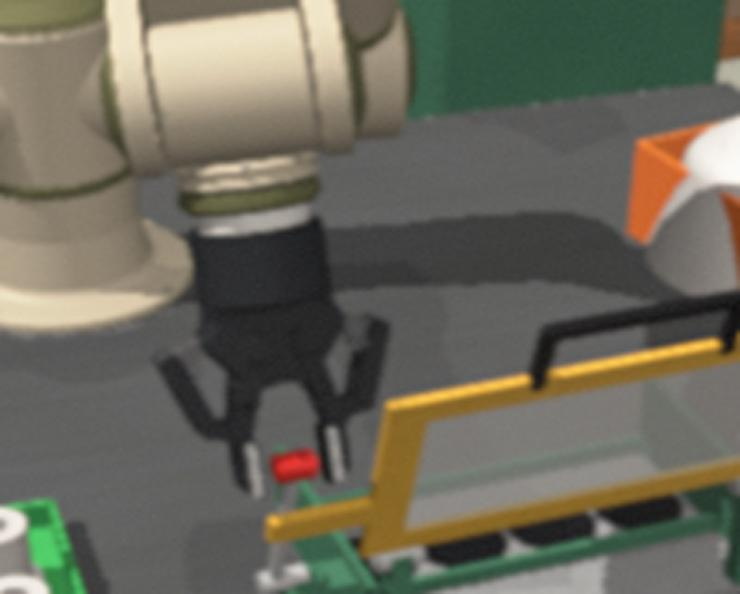

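Well placed. Close, then follow the arc back.

```bash
python3 -m creep '[[[0,0,0],[0,0,0],30],[[0,0,0],[0,0,0],15],[[0,0,0],[0,0,0],15],[[0,0,0],[0,0,0],15],[[0,0,0],[0,0,0],15]]' 40
python3 -c "
from h import *
s,p,r=st();g=p+155*r[:,2]; print(w2g(g),s['contact_force'],s['finger_gap'])
f=lambda th:g2w([55-135*np.cos(th),-195,75+135*np.sin(th)])
for th in (1.75,1.6,1.4,1.2,1.0,.8,.6,.4,.2,.1,0.02): print(th,(r.T@(f(th)-f(1.9))).round(1))
"
```

```text
t: 45.88
ee_pos: [592.7, 33.7, 352.4]
eef_rot: [0.174, -0.034, 0.984, 0.006]
contact_force: [-0.2, 5.1, 1.4]
finger_gap: 23.4
[  97.54202634 -193.67175297  206.7720741 ] [-0.20761814  5.0798891   1.4275232 ] 23.411825388627303
1.75 [ 16.6  -0.1 -11.5]
1.6 [ 34.8  -0.2 -20.4]
1.4 [ 60.7  -0.3 -27.8]
1.2 [ 87.6  -0.4 -29.9]
1.0 [114.4  -0.6 -26.7]
0.8 [139.9  -0.7 -18.2]
0.6 [163.3  -0.8  -4.8]
0.4 [183.6  -0.8  13. ]
0.2 [199.9  -0.9  34.5]
0.1 [206.4  -0.9  46.3]
0.02 [210.7  -0.9  56.2]
```

```bash
python3 -m creep '[[[16.6,0,-11.5],[0,0,0],15],[[34.8,0,-20.4],[0,0,0],15],[[60.7,0,-27.8],[0,0,0],15],[[87.6,0,-29.9],[0,0,0],15],[[114.4,-0.5,-26.7],[0,0,0],15]]' 40
python3 -m creep '[[[25.5,0,8.5],[0,0,0],15],[[48.9,0,21.9],[0,0,0],15],[[69.2,0,39.7],[0,0,0],15],[[85.5,0,61.2],[0,0,0],15],[[92,0,73],[0,0,0],15]]' 40
python3 -m creep '[[[3,0,6],[0,0,0],15],[[4,0,9],[0,0,0],15],[[4,0,9],[0,0,0],15],[[4,0,9],[0,0,0],15],[[4,0,9],[0,0,0],15]]' 40
python3 -c "
from h import *
s,p,r=st();g=p+155*r[:,2]; print(w2g(g),s['contact_force'],s['finger_gap'])
im=snap('scene','scene24.png'); cv2.imwrite('pics/c1.png',cv2.resize(im[80:290,240:480],None,fx=3.2,fy=2.8,interpolation=cv2.INTER_CUBIC))
"
```

```text
t: 46.3
ee_pos: [475.5, 25.1, 339.0]
eef_rot: [0.176, -0.034, 0.984, 0.006]
contact_force: [6.8, 9.6, -5.8]
finger_gap: 23.3
t: 46.72
ee_pos: [413.3, 20.7, 236.2]
eef_rot: [0.172, -0.034, 0.984, 0.006]
contact_force: [-7.8, 2.1, 5.1]
finger_gap: 23.2
t: 47.13
ee_pos: [413.1, 20.6, 227.3]
eef_rot: [0.171, -0.034, 0.985, 0.007]
contact_force: [-13.7, -1.2, 4.2]
finger_gap: 23.2
[ -83.3422305  -193.32699892   81.40381766] [-13.65858072  -1.19006534   4.16002463] 23.18277573498432
```

View pics/c1.png

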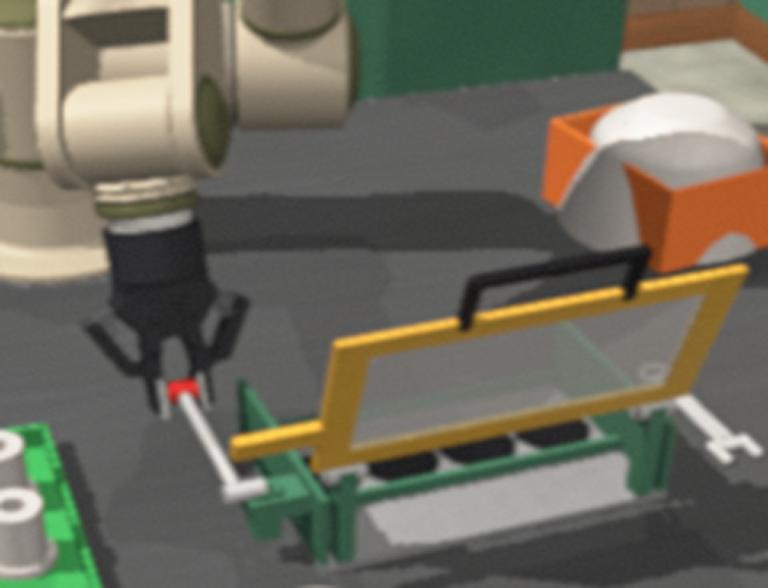

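```bash
python3 -m creep '[[[-1,0,2],[0,0,0],15],[[-1.7,0,5],[0,0,0],15],[[-1.7,0,5],[0,0,0],15],[[-1.7,0,5],[0,0,0],15],[[-1.7,0,5],[0,0,0],15]]' 40
python3 -c "
from h import *
s,p,r=st();g=p+155*r[:,2]; print(w2g(g),s['contact_force'],s['finger_gap'])"
```

```text
t: 47.6
ee_pos: [414.9, 20.8, 222.1]
eef_rot: [0.168, -0.035, 0.985, 0.007]
contact_force: [-25.8, -8.5, 4.0]
finger_gap: 22.7
[ -82.42480371 -193.03151078   75.89357538] [-25.78323543  -8.46859412   4.01396514] 22.696451418214778
```

Now release and back off upward.

```bash
python3 -m creep '[[[0,0,0],[0,0,0],40],[[0,0,0],[0,0,0],40],[[0,0,0],[0,0,0],40],[[0,0,0],[0,0,0],40],[[0,0,0],[0,0,0],40]]' 40
python3 -m creep '[[[0,0,-25],[0,0,0],40],[[0,0,-55],[0,5,0],40],[[0,0,-90],[0,10,0],40],[[0,0,-125],[0,15,0],40],[[0,0,-160],[0,20,0],34]]' 40
python3 -c "
from h import *
s,p,r=st();g=p+155*r[:,2]; print(w2g(g),s['contact_force'],s['finger_gap'],r[:,2].round(3))
f=lambda th:g2w([55-135*np.cos(th),-195,75+135*np.sin(th)])
for th in (0,.1,.2): print(th,proj('scene',f(th)),proj('top',f(th)))
print(red('scene',(270,330,190,250)),red('top',(310,345,180,300)))
to(g2w([0,-100,390]),G[2])
im=snap('scene','scene25.png'); cv2.imwrite('pics/c1.png',cv2.resize(im[80:290,240:480],None,fx=3.2,fy=2.8,interpolation=cv2.INTER_CUBIC))
"
```

```text
t: 48.02
ee_pos: [418.0, 20.5, 223.9]
eef_rot: [0.174, -0.034, 0.984, 0.006]
contact_force: [0.2, 0.3, 0.2]
finger_gap: 39.8
t: 48.43
ee_pos: [362.2, 16.9, 375.9]
eef_rot: [-0.002, -0.034, 0.999, -0.001]
contact_force: [0.7, 0.2, -0.2]
finger_gap: 34.7
[-187.31531213 -193.40479128  220.93518903] [ 0.66064513  0.15183284 -0.17100965] 34.679501672975526 [-0.004 -0.001 -1.   ]
0 [[295.53504272 224.02986087]] [[328.27202102 276.72011896]]
0.1 [[295.35487408 219.79762274]] [[328.31601413 275.90332414]]
0.2 [[295.33727891 215.84560605]] [[328.33395888 274.54082034]]
(np.float64(296.1132075471698), np.float64(222.54716981132074), 53) (np.float64(328.14084507042253), np.float64(276.67605633802816), 71)
grasp [363.5  16.5 223.2] toolshift [-185.7   94.2 -166.3] tooly [-0.069  0.998 -0.003] toolx [-0.998 -0.069 -0.004] z [ 0.004 -0.002 -1.   ]
turn about tool z 89.71 j6 -1.9185619772016353
```

View pics/c1.png

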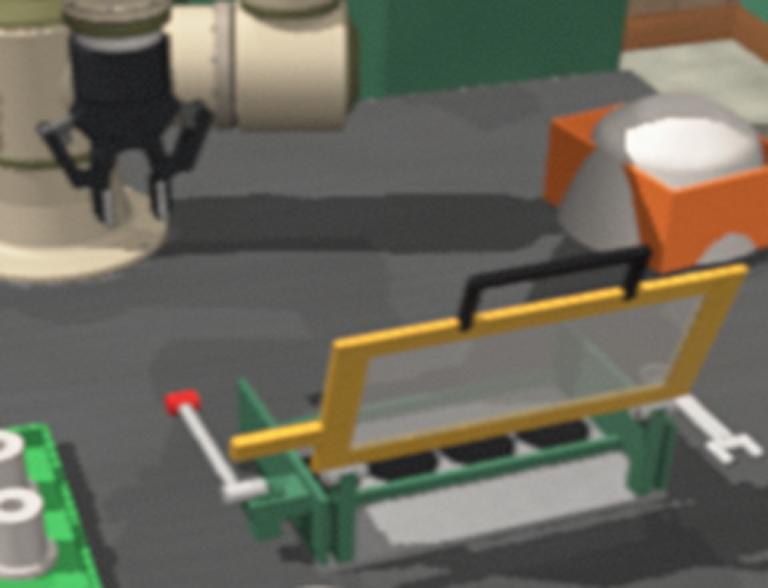

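```bash
python3 -m creep '[[[0,0,-35],[0,0,7],34],[[0,0,-70],[0,0,14],34],[[0,0,-105],[0,0,21],34],[[-20,20,-137],[0,0,28],34],[[-50,40,-137],[0,0,35],34]]' 40
python3 -m creep '[[[0,0,0],[0,0,7],34],[[0,0,0],[0,0,14],34],[[0,0,0],[0,0,21],34],[[0,0,0],[0,0,28],34],[[0,0,0],[0,0,35],34]]' 40
python3 -c "
from h import *
to(g2w([60,0,360]),G[2])"
```

```text
t: 49.0
ee_pos: [408.0, 58.4, 515.5]
eef_rot: [0.005, 0.266, 0.964, 0.001]
contact_force: [0.0, -1.5, 0.8]
finger_gap: 34.3
t: 49.42
ee_pos: [408.7, 58.1, 509.5]
eef_rot: [-0.0, 0.542, 0.84, 0.0]
contact_force: [-0.2, 0.3, -0.5]
finger_gap: 34.2
grasp [408.6  58.2 354.5] toolshift [ 78.2 238.8  -5.5] tooly [ 0.911  0.412 -0.   ] toolx [-0.412  0.911  0.001] z [-0.001  0.001 -1.   ]
turn about tool z 20.09 j6 -0.5691843969566549
```

```bash
python3 -m creep '[[[11,35,-1],[0,0,6],34],[[23,70,-2],[0,0,12],34],[[35,107,-3],[0,0,18],34],[[47,144,-4],[0,0,20],34],[[59,181,-5],[0,0,20],34]]' 40
python3 -m creep '[[[30,30,0],[0,0,0],34],[[38,50,0],[0,0,0],34],[[38,50,0],[0,0,0],34],[[38,50,0],[0,0,0],34],[[38,50,0],[0,0,0],34]]' 40
python3 -c "
from h import *
to(g2w([141.5,2,350]),G[2])"
```

```text
t: 49.83
ee_pos: [549.6, 189.0, 514.0]
eef_rot: [-0.0, 0.678, 0.735, -0.0]
contact_force: [0.4, -0.9, 0.5]
finger_gap: 34.0
t: 50.25
ee_pos: [594.8, 229.0, 514.9]
eef_rot: [-0.0, 0.678, 0.735, -0.0]
contact_force: [0.1, -0.8, 0.3]
finger_gap: 33.8
grasp [594.7 229.  359.9] toolshift [ 0.4 80.7  9.8] tooly [ 0.997  0.081 -0.001] toolx [-0.081  0.997  0.   ] z [-0.001 -0.    -1.   ]
turn about tool z 0.41 j6 0.10274706554577565
```

```bash
python3 -m creep '[[[0,30,3],[0,0,0],34],[[0,60,6],[0,0,0],34],[[0,80,9],[0,0,0],34],[[0,80,9],[0,0,0],34],[[0,80,9],[0,0,0],34]]' 40
python3 -c "
from h import *
to(g2w([141.5,2,297]),G[2])
s,p,r=st(); print(s['joint_positions'])
im=snap('top','t26.png')
im=snap('scene','scene26.png'); cv2.imwrite('pics/c1.png',cv2.resize(im[60:270,280:520],None,fx=3.2,fy=2.8,interpolation=cv2.INTER_CUBIC))"
```

```text
t: 50.67
ee_pos: [675.0, 234.9, 505.7]
eef_rot: [-0.0, 0.678, 0.735, -0.001]
contact_force: [-0.3, -0.1, 0.1]
finger_gap: 34.1
grasp [674.7 234.9 350.7] toolshift [ 0.9  0.5 53.7] tooly [ 0.997  0.08  -0.001] toolx [-0.08   0.997 -0.   ] z [-0.001 -0.    -1.   ]
turn about tool z 0.36 j6 0.09122117964506327
[1.71460171e-01 7.96680177e-01 4.76015969e-01 9.46844334e-05
 1.87027434e+00 9.12211796e-02]
```

View pics/c1.png

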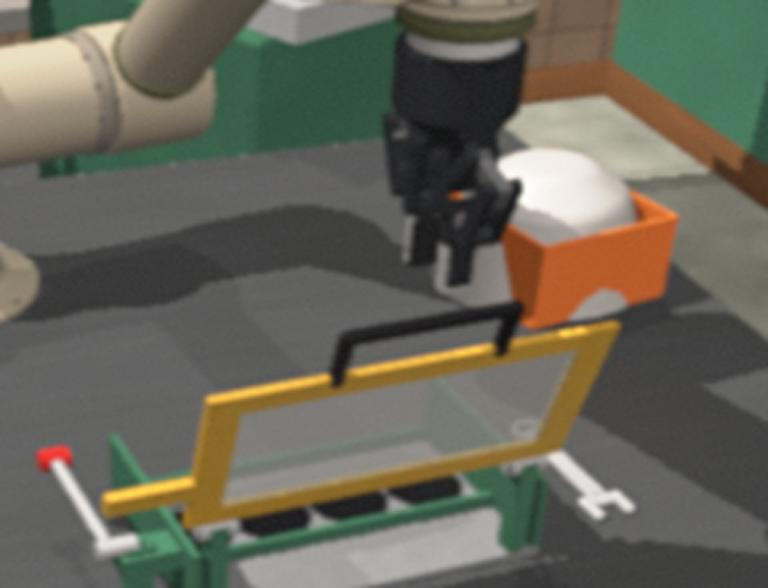

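Aligned above the bar. Descend and grip.

```bash
python3 -m creep '[[[0.5,0.5,15],[0,0,0],34],[[0.5,0.5,30],[0,0,0],34],[[0.5,0.5,44],[0,0,0],34],[[0.5,0.5,52],[0,0,0],34],[[0.5,0.5,52],[0,0,0],34]]' 40
python3 -m creep '[[[0,0,0],[0,0,0],20],[[0,0,0],[0,0,0],4],[[0,0,0],[0,0,0],4],[[0,0,0],[0,0,0],4],[[0,0,0],[0,0,0],4]]' 60
python3 -c "
from h import *
s,p,r=st();g=p+155*r[:,2]; print(w2g(g),s['contact_force'],s['finger_gap'])
f=lambda th:g2w([85-205*np.cos(th),0,100+205*np.sin(th)])
for th in (1.7,1.55,1.4,1.25,1.1,.95,.8,.65,.5,.35,.2,.1,0.03,0): print(th,(r.T@(f(th)-f(1.85))).round(1))
im=snap('scene','scene27.png'); cv2.imwrite('pics/c1.png',cv2.resize(im[60:270,280:520],None,fx=3.2,fy=2.8,interpolation=cv2.INTER_CUBIC))"
```

```text
t: 51.18
ee_pos: [674.0, 236.1, 454.6]
eef_rot: [-0.0, 0.678, 0.735, -0.001]
contact_force: [-0.6, 0.2, -0.6]
finger_gap: 34.1
t: 51.6
ee_pos: [674.6, 236.1, 456.8]
eef_rot: [0.001, 0.678, 0.735, 0.001]
contact_force: [1.4, 0.9, 6.3]
finger_gap: 9.8
[141.62328328   2.34446222 301.81102345] [1.42293366 0.94637303 6.31993518] 9.81497719416878
1.7 [  0.2 -30.1  -6.3]
1.55 [  0.4 -60.7  -8.1]
1.4 [  0.7 -91.3  -5.3]
1.25 [   0.9 -121.1    2.1]
1.1 [   1.1 -149.5   13.8]
0.95 [   1.2 -175.8   29.7]
0.8 [   1.4 -199.5   49.3]
0.65 [   1.5 -220.    72.2]
0.5 [   1.6 -236.8   97.9]
0.35 [   1.7 -249.5  125.8]
0.2 [   1.8 -258.   155.4]
0.1 [   1.8 -261.1  175.6]
0.03 [   1.8 -262.1  189.9]
0 [   1.8 -262.2  196.1]
```

View pics/c1.png

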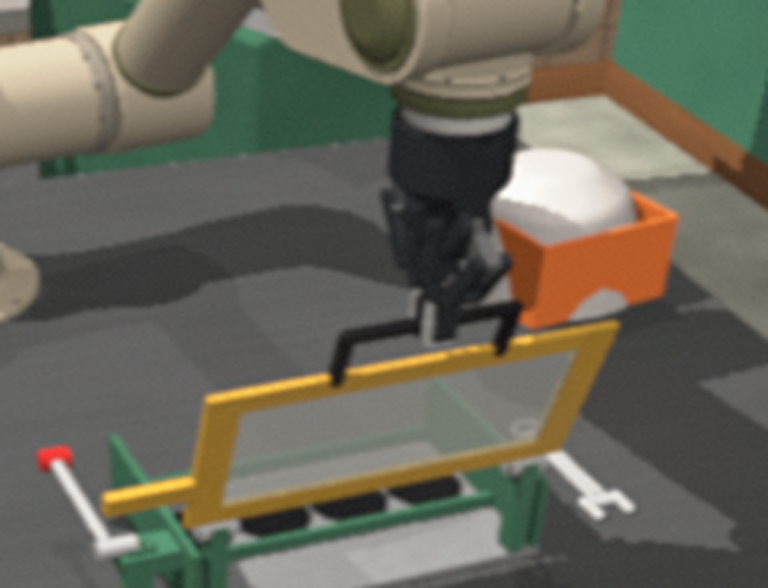

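```bash
python3 -m creep '[[[0.2,-30.1,-6.3],[0,0,0],4],[[0.4,-60.7,-8.1],[0,0,0],4],[[0.7,-91.3,-5.3],[0,0,0],4],[[0.9,-121.1,2.1],[0,0,0],4],[[0.9,-121.1,2.1],[0,0,0],4]]' 60
python3 -c "
from h import *
s,p,r=st();l=w2g(p+155*r[:,2]); print(l,s['contact_force'],s['finger_gap'],np.arctan2(l[2]-100,85-l[0]))"
python3 -m creep '[[[0.2,-28.4,11.7],[0,0,0],4],[[0.3,-54.7,27.6],[0,0,0],4],[[0.5,-78.4,47.2],[0,0,0],4],[[0.6,-98.9,70.1],[0,0,0],4],[[0.6,-98.9,70.1],[0,0,0],4]]' 60
python3 -c "
from h import *
s,p,r=st();l=w2g(p+155*r[:,2]); print(l,s['contact_force'],s['finger_gap'],np.arctan2(l[2]-100,85-l[0]))"
```

```text
t: 52.07
ee_pos: [549.2, 227.1, 454.2]
eef_rot: [-0.001, 0.677, 0.736, -0.002]
contact_force: [-3.2, -1.9, 8.2]
finger_gap: 9.2
[ 14.77930918   2.35185812 299.17511634] [-3.17446085 -1.87991706  8.16713185] 9.16924173945416 1.2318448868217313
t: 52.48
ee_pos: [452.6, 219.9, 379.4]
eef_rot: [-0.002, 0.677, 0.736, -0.003]
contact_force: [-5.6, 1.4, 2.1]
finger_gap: 9.4
[-82.74589657   2.47421263 224.36785327] [-5.61397729  1.4220015   2.13184847] 9.420904661900977 0.6379783724955832
```

```bash
python3 -m creep '[[[0,-16.8,25.7],[0,0,0],4],[[0,-29.5,53.6],[0,0,0],4],[[0,-38,83.2],[0,0,0],4],[[0,-41.1,103.4],[0,0,0],4],[[0,-41.1,103.4],[0,0,0],4]]' 60
python3 -c "
from h import *
s,p,r=st();l=w2g(p+155*r[:,2]); print(l,s['contact_force'],s['finger_gap'],np.arctan2(l[2]-100,85-l[0]))"
python3 -m creep '[[[0,-0.6,8],[0,0,0],4],[[0,-1,14.3],[0,0,0],4],[[0,-1.1,18],[0,0,0],4],[[0,-1.1,18],[0,0,0],4],[[0,-1.1,18],[0,0,0],4]]' 60
python3 -c "
from h import *
s,p,r=st();l=w2g(p+155*r[:,2]); print(l,s['contact_force'],s['finger_gap'],np.arctan2(l[2]-100,85-l[0]))"
```

```text
t: 52.9
ee_pos: [415.8, 216.8, 277.8]
eef_rot: [-0.0, 0.678, 0.735, 0.0]
contact_force: [1.8, 3.8, -2.8]
finger_gap: 9.4
[-118.51626855    2.34432072  122.82423544] [ 1.76165256  3.77713947 -2.83714403] 9.38972220266639 0.11168276975376937
t: 53.32
ee_pos: [414.7, 216.7, 262.6]
eef_rot: [0.001, 0.678, 0.735, 0.002]
contact_force: [0.8, 5.1, 4.8]
finger_gap: 9.7
[-118.98179963    2.32949116  107.57393457] [0.77740933 5.1378351  4.78536913] 9.716922238275657 0.03711339347705211
```

```bash
python3 -m creep '[[[0,0,1.5],[0,0,0],4],[[0,0,3],[0,0,0],4],[[0,0,3],[0,0,0],4],[[0,0,3],[0,0,0],4],[[0,0,3],[0,0,0],4]]' 60
python3 -m creep '[[[0,0,0],[0,0,0],34],[[0,0,0],[0,0,0],34],[[0,0,0],[0,0,0],34],[[0,0,0],[0,0,0],34],[[0,0,-15],[0,0,0],34]]' 60
python3 -m creep '[[[0,0,-30],[0,0,0],34],[[0,0,-65],[0,0,0],34],[[0,-30,-90],[0,0,0],34],[[-30,-50,-110],[0,0,0],34],[[-60,-60,-130],[0,0,0],34]]' 60
python3 -m creep '[[[-40,0,-30],[0,0,0],34],[[-80,0,-60],[0,0,0],34],[[-120,0,-60],[0,0,0],34],[[-120,0,-60],[0,0,0],34],[[-120,0,-60],[0,0,0],34]]' 60
python3 -c "
from h import *
im=snap('top','t28.png')
im=snap('scene','scene28.png'); s,p,r=st(); print(s['contact_force'],p)
f=lambda th:g2w([85-205*np.cos(th),0,100+205*np.sin(th)])
for th in (0,.05,.1):print(proj('scene',f(th)),proj('top',f(th)))
d=cv2.absdiff(cv2.imread('pics/scene0.png'),im)[175:300,270:480]; cv2.imwrite('pics/c2.png',cv2.resize(np.hstack([im[175:300,270:480],d]),None,fx=1.9,fy=1.9))
"
```

```text
t: 53.73
ee_pos: [414.6, 216.8, 262.0]
eef_rot: [0.001, 0.678, 0.735, 0.002]
contact_force: [-10.6, -0.6, 35.4]
finger_gap: 9.5
t: 54.15
ee_pos: [413.0, 216.1, 271.4]
eef_rot: [-0.001, 0.678, 0.735, -0.002]
contact_force: [0.1, 0.0, 0.4]
finger_gap: 34.0
t: 54.57
ee_pos: [356.5, 151.7, 404.2]
eef_rot: [-0.0, 0.676, 0.736, -0.0]
contact_force: [1.2, -1.1, 0.5]
finger_gap: 34.3
t: 54.98
ee_pos: [368.5, 29.7, 464.0]
eef_rot: [0.001, 0.679, 0.734, 0.0]
contact_force: [-0.2, 0.4, -0.1]
finger_gap: 34.0
[-0.25498341  0.30271784 -0.72647383] [368.22745056  31.93562489 463.16624607]
[[361.35177713 192.26268375]] [[251.26019868 295.18230717]]
[[361.4900867  188.99827238]] [[250.62203624 294.81212222]]
[[361.70613138 185.81016931]] [[249.97041964 294.2270166 ]]
```

View pics/c2.png

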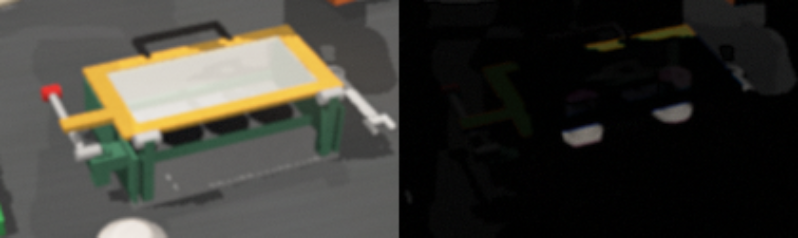

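View pics/t28.png

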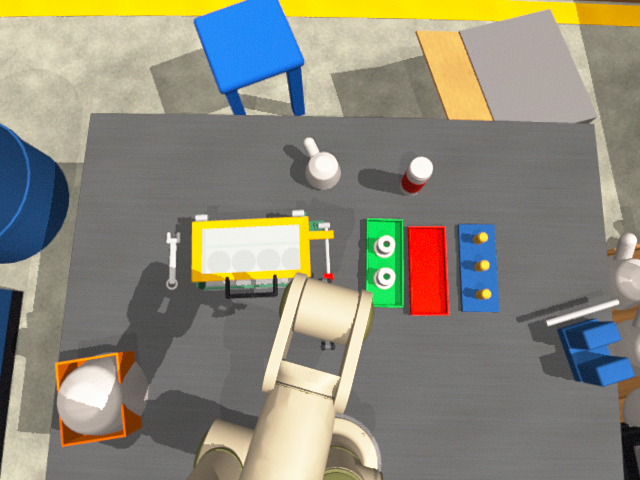

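View pics/scene28.png

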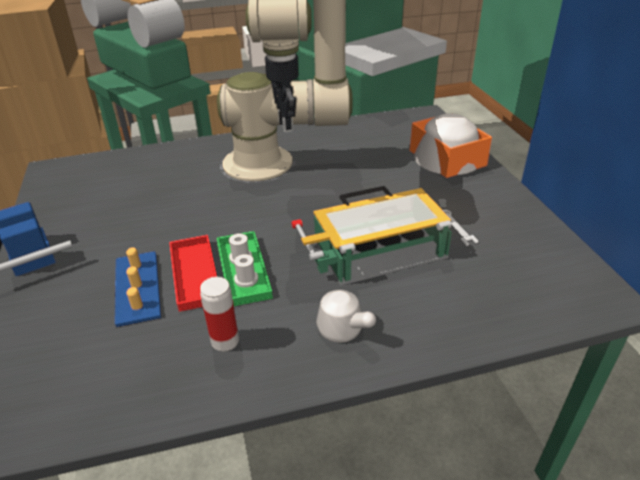

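```bash
python3 -m creep '[[[0,0,0],[0,0,0],34],[[0,0,0],[0,0,0],34],[[0,0,0],[0,0,0],34],[[0,0,0],[0,0,0],34],[[0,0,0],[0,0,0],34]]' 60
python3 -c "
from h import *
print(red('scene',(270,330,190,250)))
im=cv2.imread('pics/scene0.png');h=cv2.cvtColor(im,cv2.COLOR_BGR2HSV); m=((h[...,0]<8)|(h[...,0]>172))&(h[...,1]>150)&(h[...,2]>90); ys,xs=np.nonzero(m[190:250,270:330]); print(xs.mean()+270,ys.mean()+190)
print(job_done())"
```

```text
t: 55.5
ee_pos: [368.1, 32.5, 463.3]
eef_rot: [-0.0, 0.677, 0.736, -0.0]
contact_force: [0.6, -0.2, 0.6]
finger_gap: 34.0
(np.float64(296.1132075471698), np.float64(222.54716981132074), 53)
296.0980392156863 222.4313725490196
the job is handed in; nothing more can be done
None
```

The job is handed in at about 55.5 s of the 210 s allowed, with every step done; `job_done()` gives no verdict, so the result rests on my own checks.

- **Flap and stay:** I raised the flap until it leaned on its stop, then lifted the stay. The stay stuck at roughly 1.65–1.7 rad when I let go, so I pushed it on to its stop with closed fingers before reaching into the bay.
- **Collars:** There were two, at guard y 102 and -34, and the other two spots were empty. I put one on pin 0 and one on pin 2 so they stood on the gauge together.
- **Sorting:** Both went fully home. I met no resistance on the way down, and the camera showed their tops at about 72 mm (home) rather than 94 mm (short). I stood both upright in the green tray; the red tray stays empty.
- **Closing up:** I folded the stay down and lowered the flap shut.

**Last checks:** The stay tip is within 0.2 px of where it was at the start. The flap matches its shut starting picture. Both collars stand upright in the green tray, and the casting, can and spanner look unmoved. The robot is clear of everything. None of these final checks failed or disagreed.

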